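Sort the painter's strays back onto their holders

ROBOT

A 6-joint arm with a two-finger parallel gripper is mounted at the origin on a cart in front of the work surface, level with it; the furniture and walls round the work are solid. World frame = base frame: x ahead of the robot, y to its left, z up, the work surface at z = 0. Lengths are in m, angles in rad, forces in N, time in s.
With the tool pointing down it reaches from about 0.4 to 0.825 m from the base axis. Payload 7 kg.
Tool frame: the origin (TCP) lies at the centre of the arm's flange, where the gripper is bolted on; the fingertips stand 178 mm ahead of it and the grasp point (between the pads) lies 159 mm ahead of it; z points along the fingers, y is the direction in which the jaws open and shut (so a half turn about z gives the same grasp; the last joint's range is limited). The gripper opens to 88 mm and grips with 3 to 60 N. Pads are 19 mm wide; open, the fingers measure 130 mm over their backs; the gripper's body (78 mm by 193 mm) begins 47 mm behind the grasp point.
Start: joints at [-1.029, 0.359, 0.012, 0, -1.224, -0.288], TCP at [0.169, -0.653, 0.405] pointing down, gripper open.
Joint ranges: [-3.07, 3.07], [-1.43, 2.12], [-1.02, 1.25], [-3.03, 1.67], [-3.05, -0], [-3.03, 3.03]. Speed limits (rad/s): [2.39, 2.39, 3.01, 3.14, 3.14, 3.14].

INTERFACE

Orientations are given as [roll, pitch, yaw] about the fixed x, y, z axes, in that order (R = Rz(yaw) Ry(pitch) Rx(roll)).
In Python, from station import arm gives the robot as it stands.
- The arm moves only by the shell command python3 -m handwheel 'ROWS' [OPENING] [FORCE]. ROWS is JSON, a list of rows, each a list of 4 numbers: the shift along the world's x, y, z in cm, then the turn about the world's z in rad. In form: [[dx, dy, dz, yaw], ...]. A call has 1 to 20 rows; each row shifts and turns the commanded pose from where the row before left it; what a row does not reach is not made up. A row lasts 1/10 s, in which the tool goes at most 50 mm and 8.59 degrees, less where a joint would pass 70% of its speed; a pose out of reach is approached as far as the arm can. A call is refused whole if a number of a shift passes 5 or a number of a turn 0.15, either way. A call with a gripper value outside its range is refused whole. OPENING is the closure, from 0 (fully open) to 1 (shut), set as the call begins (- or left out, the last holds). The fingers move at their own pace and stop on an object; FORCE is the grip in N (left out, the last holds). Time passes only in rows, so rows that do not move let the fingers close. It gives the time, the measured TCP pose, the force and the opening at its end, in the units of the state.
- arm.get_state(): the state, without advancing time (a new reading comes with each control period).
- arm.grab_frame(name): name is "scene" or "top" or "wrist"; returns a dict with "image" (400x640x3 uint8, red, green, blue), "depth" (400x640 float32, m along the optical axis (not along the pixel's ray), 0 where there is no reading), "vfov" (degrees; the focal length in pixels is half the picture's height over the tangent of half this angle, whatever the lens; pixels are square), "cx", "cy" (the principal point, pixels), "k1" (the pictures are not rectified: a ray, as slopes to the right and down, at radius r is drawn at 1 + k1 r^2 times it, then the intrinsics apply), "rvec" (rotation vector, rad) and "tvec" (3), from world to camera coordinates, as OpenCV has them. Camera axes: x right, y down, z forward; pixel columns grow to the right and rows downward; lengths in m; the calibration is good to about 2 mm. A picture is of the moment at which its call begins.
- arm.job_done(): hands the job in, once; it reports no verdict.
The state is a dict: "t": time; "q": joint angles; "qd": joint speeds; "joint_efforts": joint torques, N m; "eef_pos": TCP position; "ee_rot": TCP orientation; "force": force on the tool from outside, world axes, zero at the start; "moment": the same for the moment, N m; "width": finger opening in m.
Only numpy, scipy, OpenCV 4.12 (cv2) and the standard library are available. Lean on these libraries where they do the work, as an engineer would, in place of code of your own. Each camera call takes 0.05 s, during which the arm holds its last target.

TASK

The ornament painter has finished and left a mixed handful on the bench: sort it back where each kind belongs. Lay both fine brushes in the brush rest, one in each notch pair and across both rails; stand both small glitter vials upright in cups of the vial stand, one to a cup; and slip the roll of masking tape over the post of the tape spindle so that it lies flat on the base. Leave the closed paint jar among them and the ornament on the turntable undisturbed.

Things in the scene. Friction and masses are not known exactly. Their poses are not given: they have to be found in the camera images.
- long_brush: Fine paint brush with a pale wooden handle, 214 mm long, 9 mm wide and high, 15 g, lying on the bench. Origin: middle of its length, on its underside; its y axis runs along the brush, bristles at -y. Handle and ferrule from y = -61 to +107 mm are firm and about 8 mm wide; grip across it at the origin.
- short_brush: Fine paint brush with a dark handle, 172 mm long, 8 mm wide and high, 12 g, lying on the bench. Origin: middle of its length, on its underside; y axis along the brush, bristles at -y. Firm from y = -50 to +86 mm; grip across it at the origin.
- vial_a: Small round glitter vial with a white lid, 20 mm in diameter, 36 mm high, about 22 g, standing on the bench. Origin: centre of its underside, z up its axis.
- vial_b: Small round glitter vial with a black lid, the same size and weight as the other (20 mm diameter, 36 mm high), standing. Origin: centre of its underside, z up its axis.
- tape: Roll of masking tape lying flat: ring 100 mm outside, clear hole about 70 mm, wall 12 to 15 mm thick, 24 mm high, about 90 g. Origin: centre of the ring, on its underside; z along the ring's axis. Too wide to grip across: pinch the wall with one finger in the hole, at any clear side; it may turn a little in the grip.
- brush_rest: Fixed wooden brush rest: plank 94 (x) by 124 (y), 8 mm thick; two notched rails, 9 mm thick, along y at x = -35 and +35. Both have notches at y = -28 and +28: floor 20 mm above the bench, 14 mm wide, flanks sloping out to 30 mm at the top, 34 mm above the bench. A brush lies along x, either way round, in a notch of both rails; fingers fit between the rails. Origin: plank centre at bench height.
- vial_stand: Fixed white vial stand: plate 108 x 108 mm with four tapering round cups at x = -26 or +26, y = -26 or +26 mm. Each cup is about 39 mm wide inside at its rim, 23 mm above the bench, and 27 mm at its floor, 8 mm above the bench. Any two cups will do. Origin: centre of the plate, at bench height, z up.
- tape_spindle: Fixed tape spindle: round steel base of 110 mm diameter, 10 mm high, with an upright steel post of 18 mm diameter (a 3 mm high collar of 26 mm at its foot) whose tapering tip is 52 mm above the bench. Other jars may stand as little as 10 mm behind the holders. Origin: on the post's axis at bench height, z up.
- paint_jar: Closed glass jar of paint with a red lid, 50 mm in diameter, 67 mm high, loose, standing among the things; a bystander. Origin: centre of its underside, z up.
- ornament: Silvered ornament, a standing figure 180 mm high, loose in the middle of the turntable at the right of the bench (disc 170 mm across, top 67 mm above the bench); a bystander. Origin: centre of its underside, z up.

How it is judged:
At the end, for the whole second after the job is handed in: Brushes lie in notches across both rails, level within 0.1 rad, aligned with the rest within 0.2 rad; vials stand in cups, within 0.2 rad of upright; tape flat on the spindle base, post through it; all released, at rest; paint jar and ornament upright, moved under 30 mm (z of long_brush in the frame of brush_rest between 0.015 and 0.026 m and y of long_brush in the frame of brush_rest between -0.045 and 0.045 m and x of long_brush in the frame of brush_rest between -0.08 and 0.08 m and angle between long_brush's own y axis and vertical between 1.46 and 1.68 rad and angle between the y axis of each of long_brush, short_brush and the x axis of brush_rest, either way round below 0.2 rad and linear speed of each of long_brush, short_brush, vial_a, vial_b, tape below 0.02 m/s and z of short_brush in the frame of brush_rest between 0.015 and 0.026 m and y of short_brush in the frame of brush_rest between -0.045 and 0.045 m and x of short_brush in the frame of brush_rest between -0.08 and 0.08 m and angle between short_brush's own y axis and vertical between 1.46 and 1.68 rad and z of vial_a in the frame of vial_stand between 0.004 and 0.014 m and y of vial_a in the frame of vial_stand between -0.042 and 0.042 m and x of vial_a in the frame of vial_stand between -0.042 and 0.042 m and angle between each of vial_a, vial_b's own z axis and vertical below 0.2 rad and z of vial_b in the frame of vial_stand between 0.004 and 0.014 m and y of vial_b in the frame of vial_stand between -0.042 and 0.042 m and x of vial_b in the frame of vial_stand between -0.042 and 0.042 m and z of tape in the frame of tape_spindle between 0.006 and 0.014 m and horizontal distance between tape and tape_spindle below 0.031 m and angle between tape's own z axis and vertical below 0.1 rad and distance of each of paint_jar, ornament from where it was at the start of the episode below 0.03 m and angle between each of paint_jar, ornament's own z axis and vertical below 0.3 rad); the robot touches nothing.
It fails at once if the paint jar is knocked over or pushed more than 30 mm away (not (distance of paint_jar from where it was at the start of the episode below 0.03 m) or not (angle between paint_jar's own z axis and vertical below 0.3 rad)).
It fails at once if the ornament is knocked over or pushed more than 30 mm away (not (distance of ornament from where it was at the start of the episode below 0.03 m) or not (angle between ornament's own z axis and vertical below 0.3 rad)).
It also fails if it takes over 118 s, if anything falls off the work surface, if the arm or the gripper's body presses on something with over 40 N, if the wrist force passes 120 N, or if a joint passes its speed limit or range.

## Working session

There is one attempt and no reset: what is moved stays moved. The work goes in short steps, Python scripts to look and compute and a shell command to move; the robot and the scene stay as the last step left them, time stands still between calls to the robot, and variables do not carry over. Pictures are saved under pics/ and viewed, and the job is handed in when it is done.

```bash
ls; mkdir -p pics; cat > h.py <<'E'
import numpy as np, cv2
from station import arm
def grab(n):
    return arm.grab_frame(n)
def save(f,name,box=None,scale=1):
    im=f["image"][:,:,::-1]
    if box: x0,y0,x1,y1=box; im=im[y0:y1,x0:x1]
    if scale!=1: im=cv2.resize(im,None,fx=scale,fy=scale,interpolation=cv2.INTER_CUBIC)
    cv2.imwrite("pics/"+name,im)
def ray(f,u,v):
    F=200/np.tan(np.radians(f["vfov"])/2)
    xd=np.array([(u-f["cx"])/F,(v-f["cy"])/F]); x=xd.copy()
    for _ in range(30): x=xd/(1+f["k1"]*(x@x))
    R=cv2.Rodrigues(np.array(f["rvec"],float))[0]; t=np.array(f["tvec"],float).ravel()
    return R,t,np.array([x[0],x[1],1.])
def pz(f,u,v,z):
    R,t,d=ray(f,u,v); c=-R.T@t; w=R.T@d
    return c+w*(z-c[2])/w[2]
def pd(f,u,v):
    R,t,d=ray(f,u,v); Z=f["depth"][int(round(v)),int(round(u))]
    return R.T@(d*Z-t)
def proj(f,p):
    R=cv2.Rodrigues(np.array(f["rvec"],float))[0]; t=np.array(f["tvec"],float).ravel()
    c=R@np.array(p)+t; x=c[:2]/c[2]; F=200/np.tan(np.radians(f["vfov"])/2)
    return F*x*(1+f["k1"]*(x@x))+[f["cx"],f["cy"]]
E
python3 - <<'E'
from h import *
import pickle
for n in ["top","scene","wrist"]:
    f=grab(n); save(f,n+"0.png"); pickle.dump(f,open(n+"0.pkl","wb"))
    R=cv2.Rodrigues(np.array(f["rvec"],float))[0]; print(n,f["vfov"],f["k1"],-R.T@np.array(f["tvec"]).ravel())
s=arm.get_state(); print(s)
E
```

```text
pics
top 48.55796103821787 -0.049296432077796826 [0.39065555 0.04781704 1.4312357 ]
scene 45.19669097611532 0.003857222782568931 [-0.39444859 -0.58681942  0.62609851]
wrist 68.70844390878804 -0.03223947710131532 [ 0.10119627 -0.67051442  0.38455467]
{'t': 0.15, 'q': array([-1.02888944e+00,  3.59213490e-01,  1.12950471e-02, -2.49371856e-04,
       -1.22410303e+00, -2.88107867e-01]), 'qd': array([ 0.00287915, -0.00273952,  0.00407113,  0.00149994,  0.00050609,
        0.00030397]), 'joint_efforts': array([-1.51258831e-03, -5.83273208e+01,  2.93292153e+01,  7.00114265e+00,
        8.78097519e-03, -1.15937150e-04]), 'eef_pos': array([ 0.1694479 , -0.65324321,  0.40395565]), 'ee_rot': array([ 3.14035138e+00, -1.23346468e-04, -2.88787843e+00]), 'force': array([-0.03609341,  0.83181197, -0.75925962]), 'moment': array([ 0.04799569, -0.01112273, -0.02966605]), 'width': 0.08760088628089684}
```

View pics/top0.png

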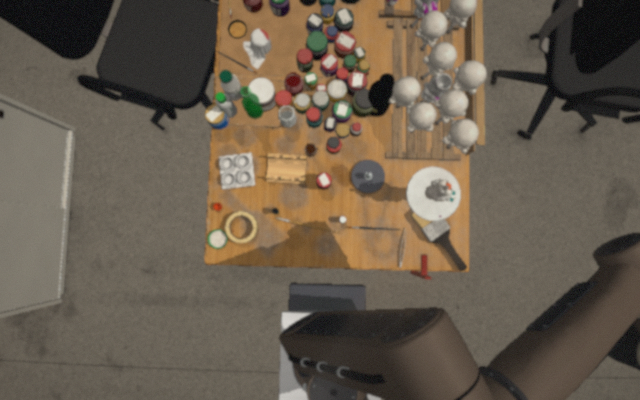

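View pics/scene0.png

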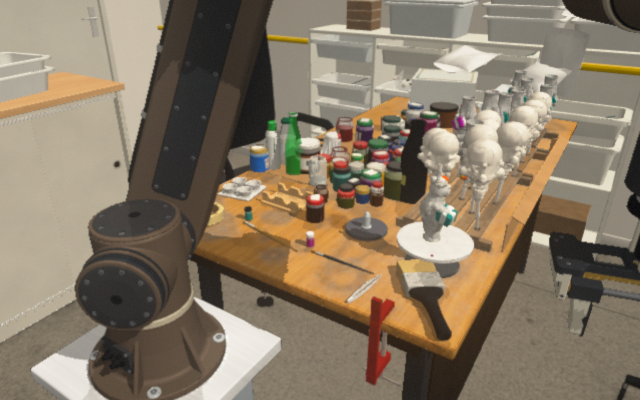

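View pics/wrist0.png

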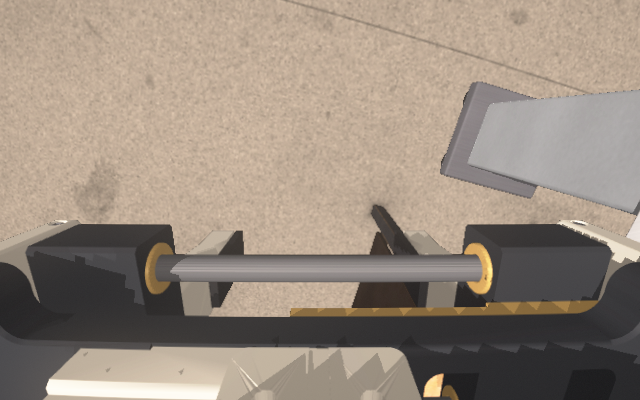

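```bash
python3 - <<'E'
from h import *
import pickle
f=pickle.load(open("top0.pkl","rb"))
save(f,"tA.png",(205,145,365,265),5); save(f,"tB.png",(320,145,480,265),5)
E
```

```text
(no output)
```

View pics/tA.png

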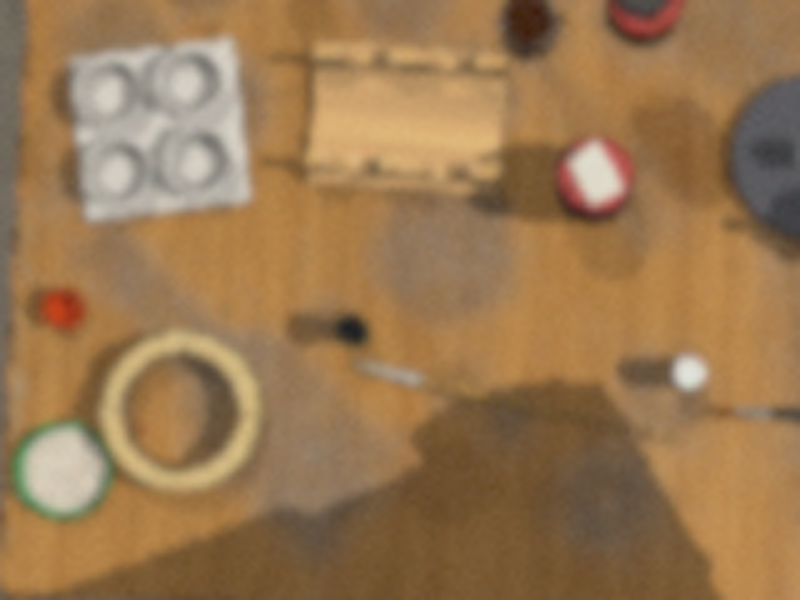

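View pics/tB.png

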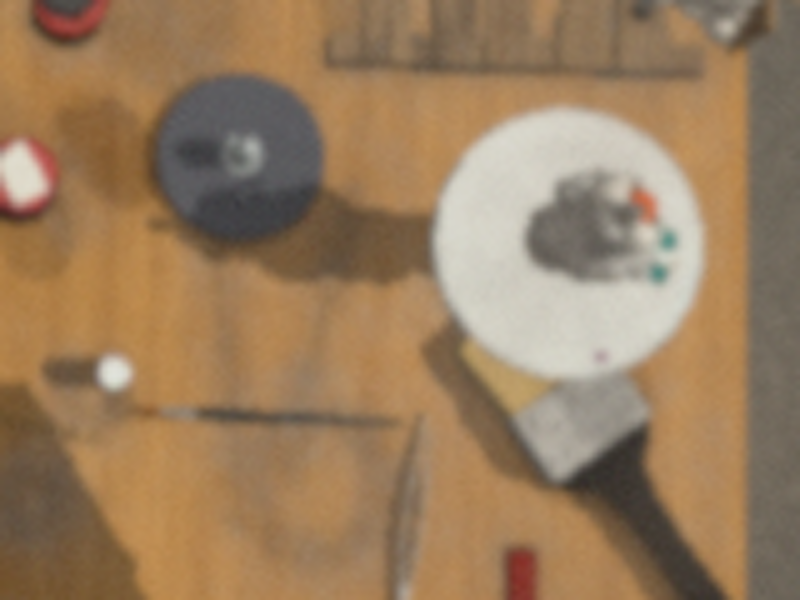

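```bash
python3 - <<'E'
from h import *
import pickle
f=pickle.load(open("top0.pkl","rb"))
A=lambda X,Y,z:pz(f,X/5-.4+205,Y/5-.4+145,z)
B=lambda X,Y,z:pz(f,X/5-.4+320,Y/5-.4+145,z)
P=lambda n,p:print(n,np.round(p*1000,0), 'r',round(np.hypot(*p[:2]),3))
for i,c in enumerate([(112,90),(188,82),(120,172),(197,162)]): P('cup',A(*c,.015))
for c in [(315,45),(505,65),(305,175),(500,190)]: P('rest',A(*c,.034 if c[1]!=190 else .034))
P('jar',A(595,178,.067));P('tape',A(180,412,.024));P('tapeL',A(100,412,.012));P('tapeR',A(262,412,.012))
P('vb',A(350,330,.036));P('va',A(690,372,.036))
P('lb tip',A(357,362,.004));P('lb ferr',A(420,380,.004));P('lb?',A(640,426,.004))
P('sb tip',B(132,409,.004));P('sb end',B(398,423,.004))
P('spindle',B(240,157,.010));P('post',B(243,153,.052));P('tt',B(568,243,.067));P('white jar',A(62,470,.04))
P('redthing',A(60,310,.01))
P('knife',B(415,430,.005))
g=pickle.load(open("scene0.pkl","rb")); save(g,"sA.png",(200,160,400,310),4)
E
```

```text
cup [621. 349.  15.] r 0.712
cup [627. 300.  15.] r 0.695
cup [567. 341.  15.] r 0.662
cup [575. 291.  15.] r 0.645
rest [650. 216.  34.] r 0.685
rest [640.  94.  34.] r 0.647
rest [566. 219.  34.] r 0.607
rest [560.  95.  34.] r 0.568
jar [565.  35.  67.] r 0.566
tape [414. 294.  24.] r 0.508
tapeL [413. 347.  12.] r 0.539
tapeR [416. 243.  12.] r 0.482
vb [468. 187.  36.] r 0.504
va [448. -28.  36.] r 0.449
lb tip [450. 184.   4.] r 0.486
lb ferr [439. 144.   4.] r 0.462
lb? [414.   1.   4.] r 0.414
sb tip [426. -41.   4.] r 0.428
sb end [ 421. -213.    4.] r 0.472
spindle [ 590. -107.   10.] r 0.6
post [ 587. -105.   52.] r 0.596
tt [ 534. -306.   67.] r 0.616
white jar [375. 363.  40.] r 0.522
redthing [477. 376.  10.] r 0.608
knife [ 417. -224.    5.] r 0.473
```

View pics/sA.png

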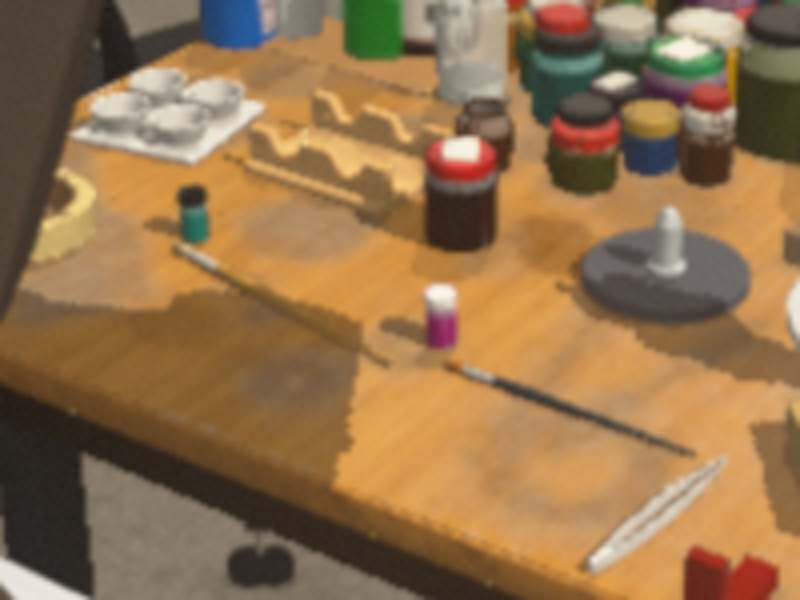

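```bash
python3 -m handwheel '[[1.6,4.5,0,0.082],[1.6,4.5,0,0.082],[1.6,4.5,0,0.082],[1.6,4.5,0,0.082],[1.6,4.5,0,0.082],[1.6,4.5,0,0.082],[1.6,4.5,0,0.082],[1.6,4.5,0,0.082],[1.6,4.5,0,0.082],[1.6,4.5,0,0.082],[1.6,4.5,0,0.082],[1.6,4.5,0,0.082],[1.6,4.5,0,0.082],[1.6,4.5,0,0.082],[1.6,4.5,0,0.082],[1.6,4.5,0,0.087],[0,0,0,0],[0,0,0,0],[0,0,0,0]]'
python3 - <<'E'
from h import *
import pickle
for n in ["top","wrist"]:
    f=grab(n); save(f,n+"1.png"); pickle.dump(f,open(n+"1.pkl","wb"))
E
```

```text
t: 2.05
eef_pos: [0.4251, 0.0662, 0.4044]
ee_rot: [3.141, -0.0, -1.571]
force: [-0.4, -0.1, -0.1]
width: 0.0877
```

View pics/wrist1.png

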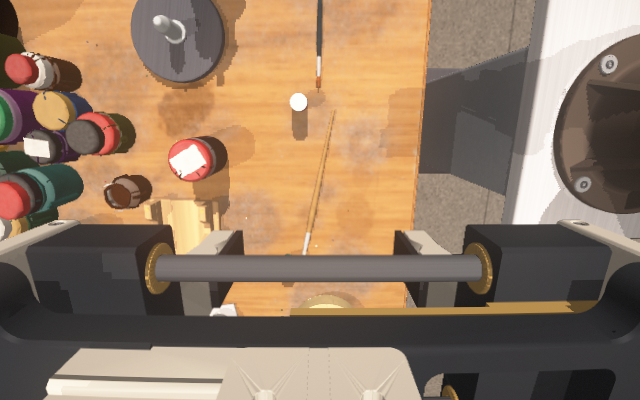

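View pics/top1.png

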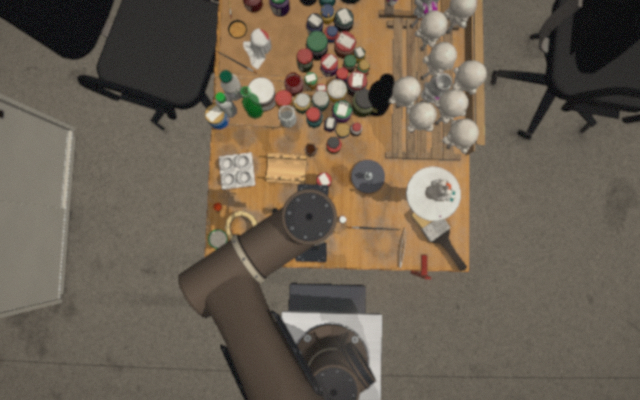

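```bash
python3 - <<'E'
from h import *
import pickle
f=pickle.load(open("wrist1.pkl","rb"))
P=lambda n,p:print(n,np.round(p*1000,1), 'r',round(np.hypot(*p[:2]),3))
P('lb end',pz(f,333,111,.0045));P('lb mid',pz(f,322,170,.0045));P('lb ferr',pz(f,306,246,.0045));P('sb tip',pz(f,319,88,.004));P('sb up',pz(f,318,0,.004))
P('va',pz(f,298.5,102,.036));P('jar',pz(f,189,161,.067));P('post',pz(f,161,23,.052));P('base',pz(f,177,37,.010))
P('vadepth',pd(f,298,102));P('jar d',pd(f,186,160));P('base d',pd(f,150,55))
save(f,"w1c.png",(260,60,400,270),3)
E
```

```text
lb end [405.9 -15.8   4.5] r 0.406
lb mid [419.4  58.6   4.5] r 0.423
lb ferr [441.6 166.6   4.5] r 0.472
sb tip [423.4 -43.    4. ] r 0.426
sb up [ 424.6 -139.6    4. ] r 0.447
va [446.8 -24.7  36. ] r 0.448
jar [565.9  38.1  67. ] r 0.567
post [ 586.8 -103.    52. ] r 0.596
base [ 589.9 -100.2   10. ] r 0.598
vadepth [447.3 -24.7  36.8] r 0.448
jar d [569.1  37.   67.1] r 0.57
base d [625.2 -81.4   9.1] r 0.63
```

View pics/w1c.png

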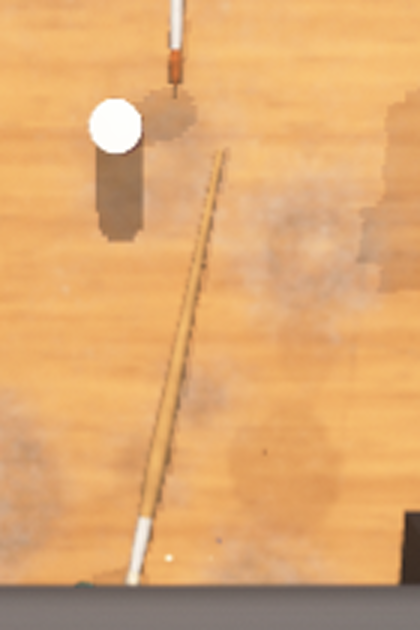

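```bash
python3 -m handwheel '[[0.1,2.2,0,-0.1],[0,0,-3.7,-0.093],[0,0,-4,0],[0,0,-4,0],[0,0,-4,0],[0,0,-3.7,0],[0,0,-2,0],[0,0,-1,0],[0,0,0,0],[0,0,0,0],[0,0,0,0]]'
python3 - <<'E'
from h import *
import pickle
f=grab("wrist"); save(f,"w2.png")
E
```

```text
t: 3.25
eef_pos: [0.4269, 0.0888, 0.1818]
ee_rot: [-3.14, 0.002, -1.764]
force: [0.1, 0.6, 0.3]
width: 0.0876
```

View pics/w2.png

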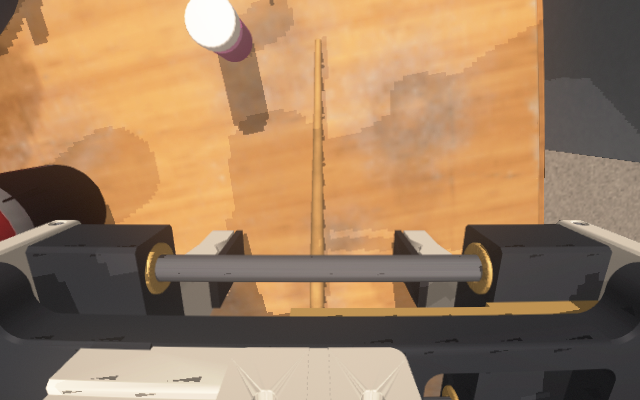

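```bash
python3 -m handwheel '[[0,0,-0.2,0],[0,0,0,0],[0,0,0,0],[0,0,0,0],[0,0,0,0],[0,0,0,0],[0,0,0,0],[0,0,0,0],[0,0,0,0],[0,0,0,0],[0,0,0,0],[0,0,0,0]]' 1 20
```

```text
t: 4.5
eef_pos: [0.4265, 0.0886, 0.1787]
ee_rot: [3.142, -0.0, -1.764]
force: [-0.1, 0.3, -0.3]
width: 0.0089
```

```bash
python3 -m handwheel '[[0,0,3,0],[0,0,4,0],[0,0,5,0],[0,0,5,0],[0,0,5,0],[2.9,2.7,0,0.03],[2.9,2.7,0,0.03],[2.9,2.7,0,0.03],[2.9,2.7,0,0.03],[2.9,2.7,0,0.04],[2.9,2.7,0,0.035],[0,0,0,0],[0,0,0,0]]'
python3 - <<'E'
from h import *
import pickle
f=grab("wrist"); save(f,"w3.png"); pickle.dump(f,open("w3.pkl","wb"))
E
```

```text
t: 5.8
eef_pos: [0.6007, 0.2511, 0.3971]
ee_rot: [3.14, -0.001, -1.569]
force: [-0.5, 0.2, -0.3]
width: 0.0085
```

View pics/w3.png

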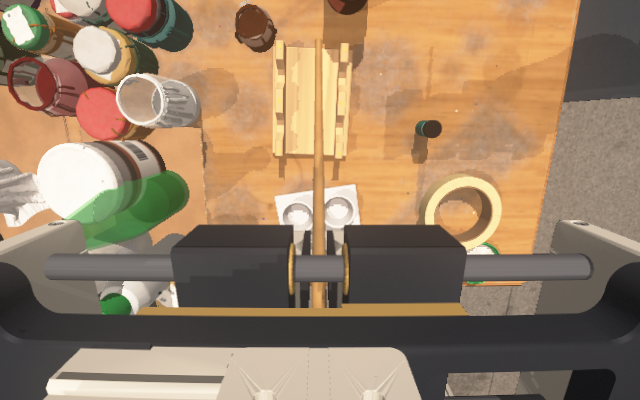

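```bash
python3 - <<'E'
from h import *
import pickle
f=pickle.load(open("w3.pkl","rb"))
save(f,"w3c.png",(230,20,390,240),3.0); save(f,"w3d.png",(400,110,540,260),3)
E
```

```text
(no output)
```

View pics/w3c.png

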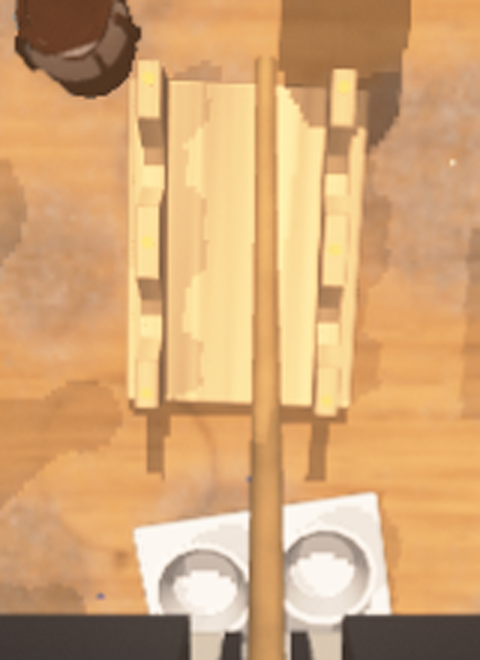

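View pics/w3d.png

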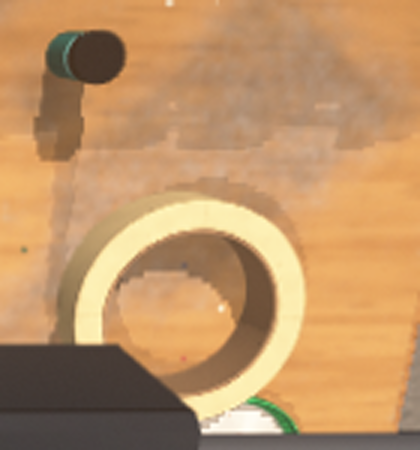

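```bash
python3 - <<'E'
from h import *
import pickle
f=pickle.load(open("w3.pkl","rb"))
C=lambda X,Y,z:pz(f,X/3-.33+230,Y/3-.33+20,z)
P=lambda n,p:print(n,np.round(p*1000,1))
P('L far end',C(149,62,.034));P('L near end',C(147,387,.034));P('R far',C(344,70,.034));P('R near',C(327,388,.034))
for X,Y in [(152,184),(151,333),(336,191),(329,335)]: P('notch',C(X,Y,.020))
P('Lmid',C(147,240,.034));P('Rmid',C(336,250,.034))
P('cupR',C(325,575,.01));P('cupL',C(203,590,.01))
# cup rims
P('rimR',C(328,580,.023));P('rimL',C(203,590,.023))
D=lambda X,Y,z:pz(f,X/3-.33+400,Y/3-.33+110,z)
P('vb',D(97,57,.036)); P('tape',D(190,312,.024)); P('tape r',D(305,312,.024)); P('tape top',D(190,198,.024))
P('brown',C(78,20,.04)); print(pd(f,255,15),pd(f,160,95),pd(f,80,170),pd(f,150,200))
P('glass',pd(f,128,95));P('glass',pd(f,195,95))
P('rest d',pd(f,230+147/3,20+240/3));P('rest d',pd(f,230+336/3,20+250/3))
E
```

```text
L far end [641.5  97.2  34. ]
L near end [645.6 212.3  34. ]
R far [571.8  99.6  34. ]
R near [575.7 212.6  34. ]
notch [643.2 136.6  20. ]
notch [645.2 192.3  20. ]
notch [572.7 138.9  20. ]
notch [574.3 192.9  20. ]
Lmid [643.9 158.   34. ]
Rmid [573.4 161.4  34. ]
cupR [573.2 296.   10. ]
cupL [626.8 303.1  10. ]
rimR [572.8 294.2  23. ]
rimL [625.9 298.8  23. ]
vb [469.4 188.8  36. ]
tape [413.8 294.6  24. ]
tape r [363.4 294.6  24. ]
tape top [420.3 245.3  24. ]
brown [665.1  85.1  40. ]
[0.66700127 0.07168696 0.03130831] [0.75038397 0.15678783 0.08646027] [0.8280858  0.22559819 0.10519484] [0.77263609 0.25937129 0.09002817]
glass [795.8 154.5  63.5]
glass [746.6 150.8  11.4]
rest d [643.3 158.5  36.2]
rest d [573.1 161.8  34.9]
```

```bash
python3 -m handwheel '[[0.1,-0.6,0,-0.1465],[0.1,-0.6,0,-0.1465],[0.1,-0.6,0,-0.1465],[0.1,-0.6,0,-0.1465],[0.1,-0.6,0,-0.1465],[0.1,-0.6,0,-0.1465],[0.1,-0.6,0,-0.1465],[0.1,-0.6,0,-0.1465],[0.1,-0.6,0,-0.1465],[0.03,-0.6,0,-0.1465],[0,-0.4,0,-0.146],[0,0,-4,0],[0,0,-4.5,0],[0,0,-4.5,0],[0,0,-3,0],[0,0,0,0],[0,0,0,0],[0,0,0,0]]'
python3 - <<'E'
from h import *
import pickle
f=grab("wrist"); save(f,"w4.png"); pickle.dump(f,open("w4.pkl","wb"))
f=grab("scene"); save(f,"s4.png",(200,130,400,280),4)
E
```

```text
t: 7.65
eef_pos: [0.6104, 0.1869, 0.2414]
ee_rot: [3.14, 0.003, 3.104]
force: [-0.3, -0.1, 0.9]
width: 0.0085
```

View pics/w4.png

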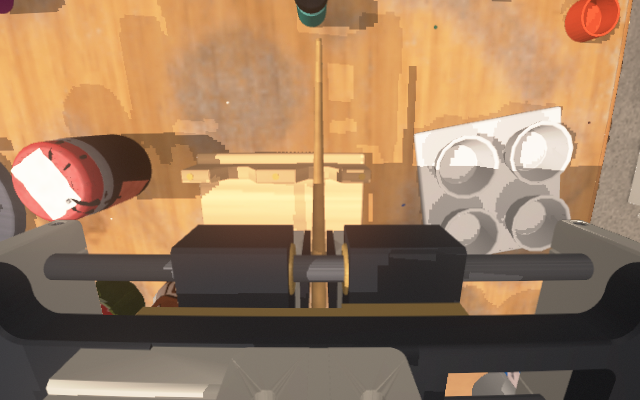

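View pics/s4.png

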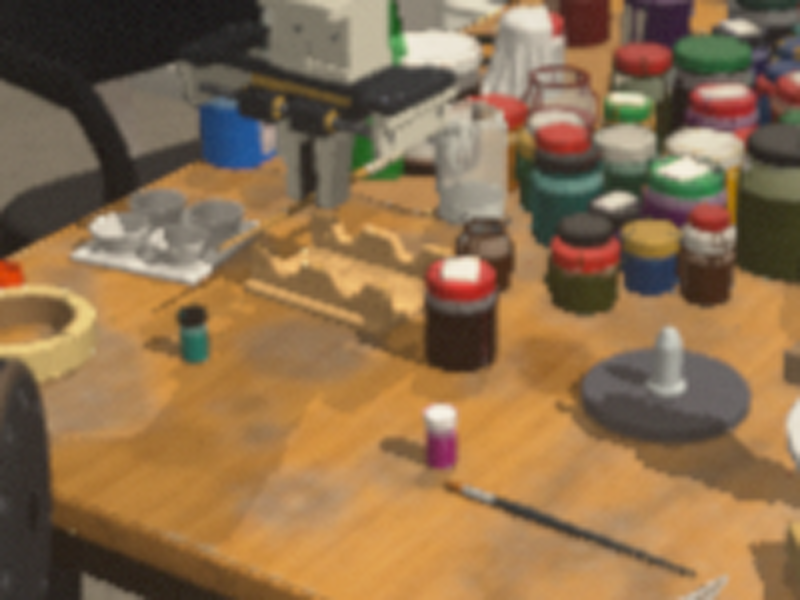

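```bash
python3 - <<'E'
from h import *
import pickle
f=pickle.load(open("w4.pkl","rb"))
save(f,"w4c.png",(170,130,390,240),3.5)
for y in (-28,28):
  for dy in (-15,-7,7,15):
    c,s=np.cos(-.04),np.sin(-.04); x=-35; yy=y+dy; z=.020 if abs(dy)==7 else .034
    p=proj(f,[(609+c*x-s*yy)/1e3,(159+s*x+c*yy)/1e3,z]); print(y,dy,np.round(p,1), np.round((p-[170,130])*3.5))
E
```

```text
-28 -15 [208.3 175.8] [134. 160.]
-28 -7 [226.9 172.1] [199. 147.]
-28 7 [246.8 172.1] [269. 147.]
-28 15 [254.1 175.8] [294. 160.]
28 -15 [294.  175.9] [434. 160.]
28 -7 [307.  172.2] [479. 148.]
28 7 [327.1 172.2] [550. 148.]
28 15 [340. 176.] [595. 161.]
```

View pics/w4c.png

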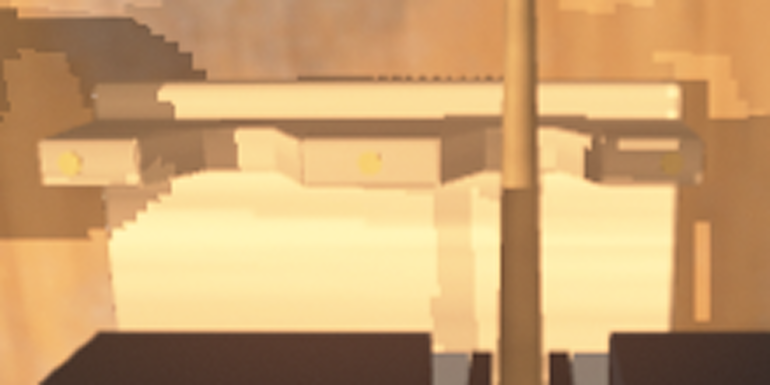

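```bash
python3 -m handwheel '[[0,0.15,-1.5,0],[0,0,-1.5,0],[0,0,-0.9,0],[0,0,-0.15,0],[0,0,0,0],[0,0,0,0]]'
python3 - <<'E'
from h import *
f=grab("wrist"); save(f,"w5.png",(170,130,390,240),3.5)
E
```

```text
t: 8.35
eef_pos: [0.6098, 0.1882, 0.1981]
ee_rot: [3.142, 0.0, 3.103]
force: [0.3, 0.4, -0.4]
width: 0.0091
```

View pics/w5.png

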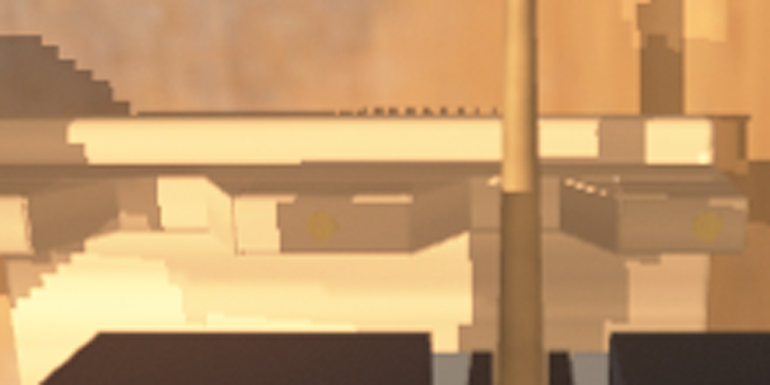

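```bash
python3 -m handwheel '[[0,0,0,0],[0,0,0,0],[0,0,0,0],[0,0,0,0],[0,0,0,0],[0,0,1.5,0],[0,0,3,0],[0,0,5,0],[0,0,5,0],[0,0,0,0],[0,0,0,0]]' 0.7 20
python3 - <<'E'
from h import *
f=grab("wrist"); save(f,"w6.png")
f=grab("scene"); save(f,"s6.png",(200,130,400,280),4)
E
```

```text
t: 9.5
eef_pos: [0.6098, 0.1882, 0.3464]
ee_rot: [3.139, 0.004, 3.103]
force: [-0.1, -0.7, -0.1]
width: 0.0264
```

View pics/w6.png

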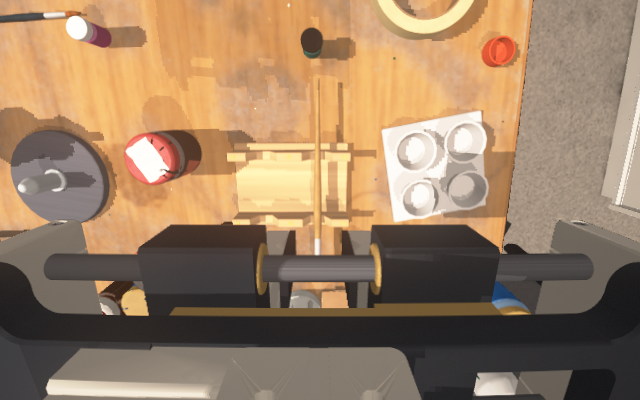

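View pics/s6.png

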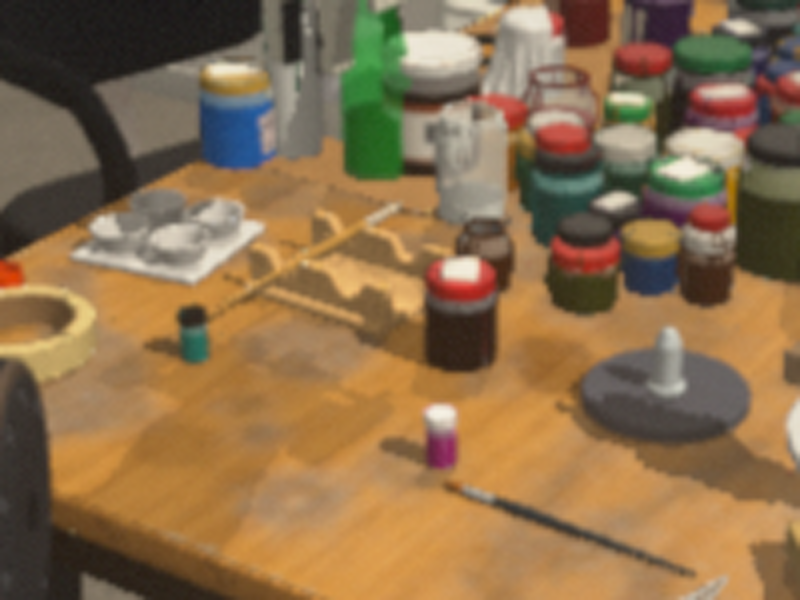

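```bash
python3 - <<'E'
from h import *
import pickle
f=grab("wrist"); pickle.dump(f,open("w6.pkl","wb"))
save(f,"w6c.png",(370,100,510,240),4); save(f,"w6d.png",(0,110,120,235),4)
P=lambda n,p:print(n,np.round(p*1000,1))
P('vb',pz(f,312,30,.036))
E
```

```text
vb [459.6 188.7  36. ]
```

View pics/w6c.png

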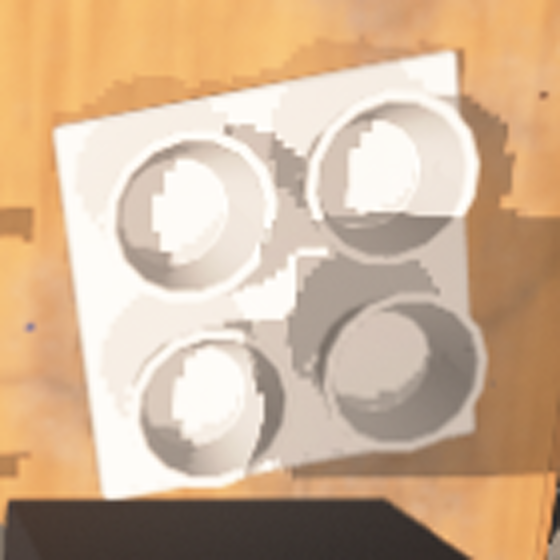

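View pics/w6d.png

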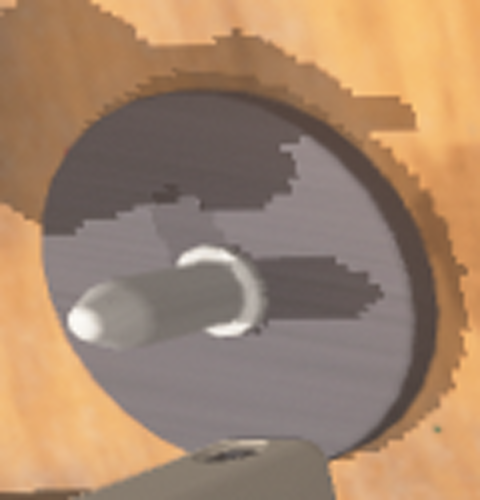

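```bash
python3 - <<'E'
from h import *
import pickle
f=pickle.load(open("w6.pkl","rb"))
C=lambda X,Y,z:pz(f,X/4-.375+370,Y/4-.375+100,z)
P=lambda n,p:print(n,np.round(p*1000,1))
q=[C(195,214,.023),C(393,175,.023),C(212,402,.023),C(405,370,.023)]
for p in q: P('cup',p)
P('mean',np.mean(q,0))
for c in [(55,128),(455,50),(475,430),(107,495)]: P('plate',C(*c,.004))
D=lambda X,Y,z:pz(f,X/4-.375,Y/4-.375+110,z)
P('collar',D(228,290,.013));P('tip',D(80,324,.052));P('baseL',D(42,235,.01));P('baseR',D(413,300,.01));P('baseT',D(220,90,.010))
E
```

```text
cup [574.  292.8  23. ]
cup [565.7 343.5  23. ]
cup [624.3 299.9  23. ]
cup [617.4 351.5  23. ]
mean [595.3 321.9  23. ]
plate [552.  260.5   4. ]
plate [535.1 367.    4. ]
plate [641. 384.   4.]
plate [656.5 277.7   4. ]
collar [ 591.  -101.7   13. ]
tip [ 591.3 -106.2   52. ]
baseL [ 573.6 -155.6   10. ]
baseR [596.6 -51.1  10. ]
baseT [537.2 -92.2  10. ]
```

```bash
python3 -m handwheel '[[-1.55,-2.27,0,0.134],[-1.55,-2.27,0,0.134],[-1.55,-2.27,0,0.134],[-1.55,-2.27,0,0.134],[-1.55,-2.27,0,0.134],[-1.55,-2.27,0,0.134],[-1.55,-2.27,0,0.134],[-1.55,-2.27,0,0.134],[-1.55,-2.27,0,0.134],[-1.55,-2.27,0,0.134],[-1.55,-2.27,0,0.134],[-1.55,-2.27,0,0.134],[0,0,0,0],[0,0,0,0],[0,0,0,0]]' 0
python3 - <<'E'
from h import *
import pickle
f=grab("wrist"); save(f,"w7.png");pickle.dump(f,open("w7.pkl","wb"))
E
```

```text
t: 11.15
eef_pos: [0.4241, -0.084, 0.3428]
ee_rot: [3.141, -0.0, -1.573]
force: [0.5, -0.0, 0.2]
width: 0.0873
```

View pics/w7.png

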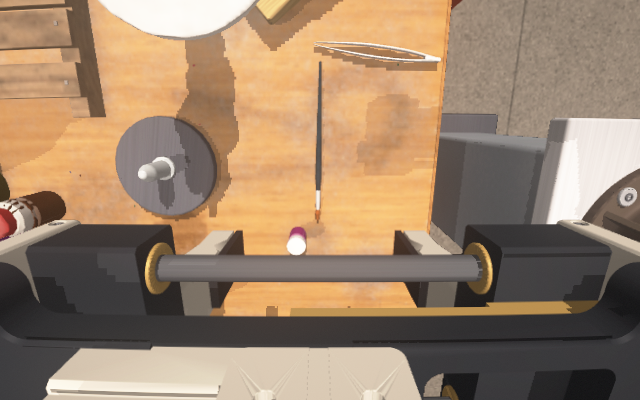

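```bash
python3 - <<'E'
from h import *
import pickle
f=pickle.load(open("w7.pkl","rb"))
P=lambda n,p:print(n,np.round(p*1000,1))
P('tip',pz(f,318,222,.004));P('end',pz(f,320,62,.004));P('mid',pz(f,319,145,.004));P('collar',pz(f,165,165,.013));P('base L',pz(f,116,166,.01));P('base r',pz(f,214,166,.01));P('post tip',pz(f,145,173,.052))
P('va',pz(f,297,246,.036))
P('base t',pz(f,165,116,.01));P('base b',pz(f,166,217,.01))
E
```

```text
tip [423.6 -40.8   4. ]
end [ 421.3 -211.6    4. ]
mid [ 422.4 -128.6    4. ]
collar [ 587.9 -108.9   13. ]
base L [ 644.3 -107.7   10. ]
base r [ 535.9 -107.1   10. ]
post tip [ 587.6 -107.    52. ]
va [446.  -25.2  36. ]
base t [ 582.7 -159.7   10. ]
base b [596.5 -49.1  10. ]
```

```bash
python3 -m handwheel '[[-0.15,-4.2,0,-0.012],[0,0,-4,0],[0,0,-4.5,0],[0,0,-4.5,0],[0,0,-2.4,0],[0,0,-1.0,0],[0,0,0,0],[0,0,0,0]]'
python3 -m handwheel '[[0,0,0,0],[0,0,0,0],[0,0,0,0],[0,0,0,0],[0,0,0,0],[0,0,0,0],[0,0,0,0],[0,0,0,0],[0,0,0,0],[0,0,0,0]]' 1 20
python3 - <<'E'
from h import *
f=grab("wrist"); save(f,"w8.png")
E
```

```text
t: 12.0
eef_pos: [0.423, -0.1258, 0.1796]
ee_rot: [-3.141, -0.0, -1.583]
force: [0.4, 1.5, 1.0]
width: 0.0874
t: 13.0
eef_pos: [0.4222, -0.1263, 0.1791]
ee_rot: [3.142, -0.0, -1.584]
force: [0.2, -0.1, -0.8]
width: 0.0134
```

View pics/w8.png

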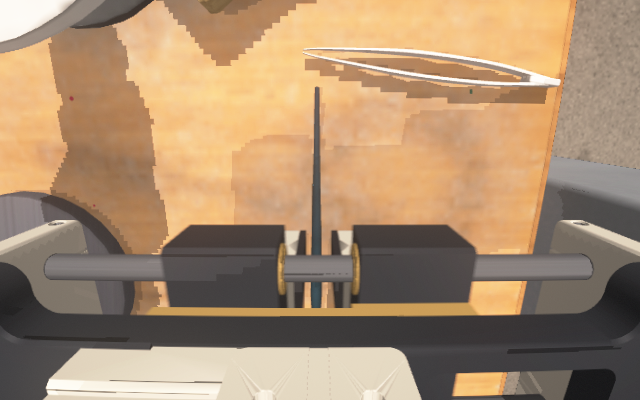

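```bash
python3 -m handwheel '[[0,0,0,0],[0,0,0,0],[0,0,0,0],[0,0,3,0],[0,0,5,0],[0,0,5,0],[0,0,0,0]]'
python3 -m handwheel '[[1.69,2.35,0,-0.145],[1.69,2.35,0,-0.145],[1.69,2.35,0,-0.145],[1.69,2.35,0,-0.145],[1.69,2.35,0,-0.145],[1.69,2.35,0,-0.145],[1.69,2.35,0,-0.145],[1.69,2.35,0,-0.145],[1.69,2.35,0,-0.145],[1.69,2.35,0,-0.145],[1.69,2.35,0,-0.146],[0,0,-4,0],[0,0,-2,0],[0,0,-1,0],[0,0,0,0],[0,0,0,0],[0,0,0,0]]'
python3 - <<'E'
from h import *
f=grab("wrist"); save(f,"w9.png"); save(f,"w9c.png",(170,130,440,260),2.9)
E
```

```text
t: 13.75
eef_pos: [0.4243, -0.1263, 0.3155]
ee_rot: [-3.13, 0.0, -1.582]
force: [1.1, 0.2, 0.5]
width: 0.0063
t: 15.45
eef_pos: [0.6087, 0.1324, 0.2407]
ee_rot: [3.141, 0.002, 3.104]
force: [0.1, 0.2, 0.1]
width: 0.0062
```

View pics/w9c.png

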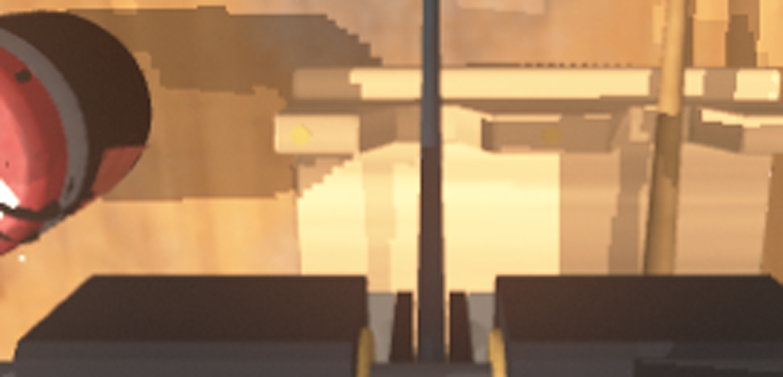

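View pics/w9.png

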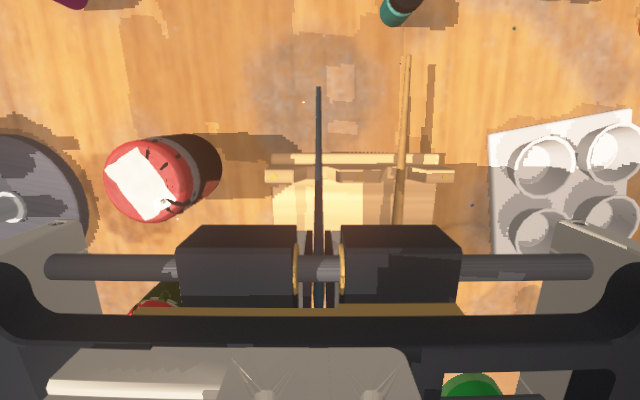

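```bash
python3 - <<'E'
from h import *
f=grab("wrist"); print(f["cx"],f["cy"])
c,s=np.cos(-.04),np.sin(-.04)
T=arm.get_state()['eef_pos']; print(T)
for x in (-35,-70): print('brush',x,proj(f,[T[0]+x/1e3,T[1]-x*s*0+ -x*.04/1e3,T[2]-.174]))
for dy in (-43,-13,13,43):
  for x in (-39.5,-30.5): print(dy,x,np.round((proj(f,[(609+c*x-s*dy)/1e3,(160.5+s*x+c*dy)/1e3,.034])-[170,130])*2.9))
save(f,"w9e.png",(255,160,425,240),4.7)
E
```

```text
318.188840070524 200.06103736344747
[0.60849068 0.13226907 0.24050604]
brush -35 [316.95478858 187.91595119]
brush -70 [317.06541284 121.14406703]
-43 -39.5 [360. 113.]
-43 -30.5 [361. 153.]
-13 -39.5 [495. 113.]
-13 -30.5 [494. 153.]
13 -39.5 [612. 114.]
13 -30.5 [609. 153.]
43 -39.5 [745. 114.]
43 -30.5 [741. 154.]
```

View pics/w9e.png

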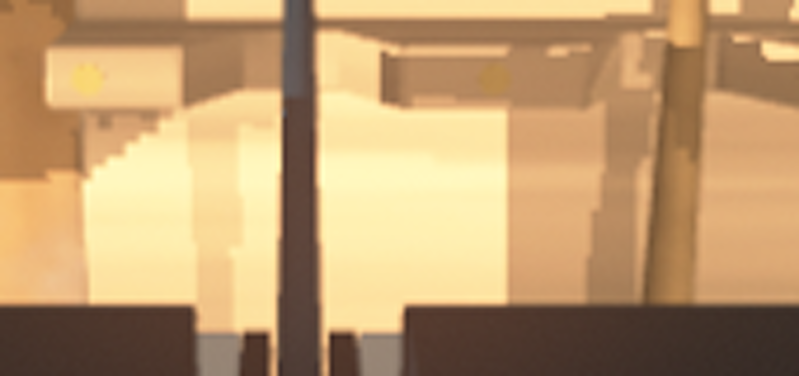

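```bash
python3 -m handwheel '[[0,-0.05,-1.5,0],[0,0,-1.5,0],[0,0,-0.9,0],[0,0,-0.2,0],[0,0,0,0],[0,0,0,0]]'
python3 - <<'E'
from h import *
f=grab("wrist"); save(f,"w10.png",(170,110,440,260),2.9)
E
```

```text
t: 16.15
eef_pos: [0.6082, 0.1317, 0.1989]
ee_rot: [3.141, 0.0, 3.104]
force: [-2.4, -1.3, 4.5]
width: 0.0062
```

View pics/w10.png

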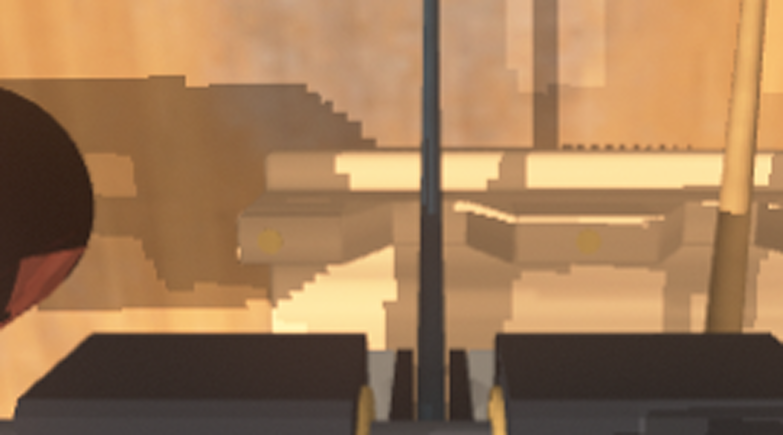

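```bash
python3 -m handwheel '[[0,0,0,0],[0,0,0,0],[0,0,0,0],[0,0,0,0],[0,0,0,0],[0,0,1.5,0],[0,0,3,0],[0,0,5,0],[0,0,5,0],[0,0,0,0],[0,0,0,0]]' 0.75 20
python3 - <<'E'
from h import *
import pickle
f=grab("wrist"); save(f,"w11.png"); pickle.dump(f,open("w11.pkl","wb"))
f=grab("scene"); save(f,"s11.png",(200,130,400,280),4)
E
```

```text
t: 17.3
eef_pos: [0.6083, 0.1318, 0.345]
ee_rot: [3.139, 0.003, 3.103]
force: [-0.6, 0.3, -0.5]
width: 0.022
```

View pics/w11.png

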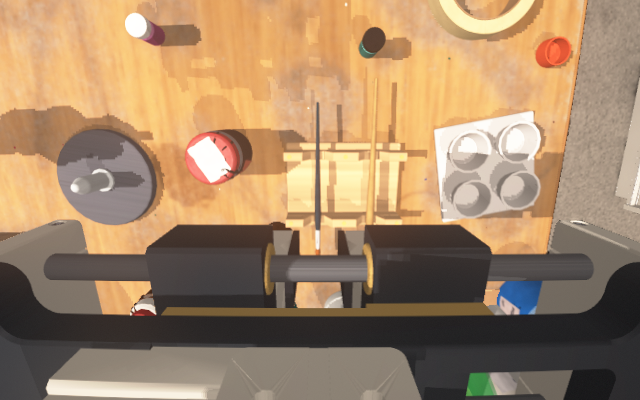

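View pics/s11.png

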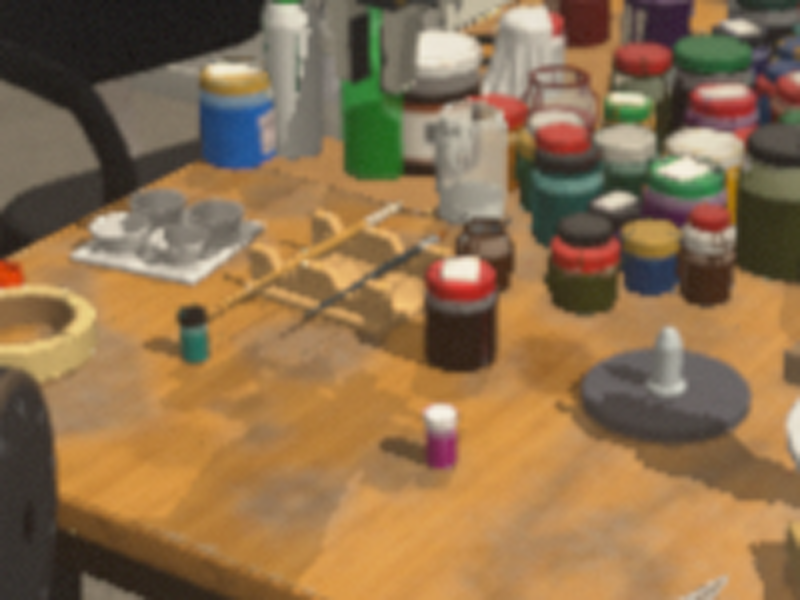

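```bash
python3 - <<'E'
from h import *
import pickle
f=pickle.load(open("w11.pkl","rb"))
save(f,"w11c.png",(340,10,420,70),8)
print(pz(f,373,40,.036),pd(f,373,40))
E
```

```text
[0.46939605 0.18779949 0.036     ] [0.46924191 0.18791868 0.03534849]
```

View pics/w11c.png

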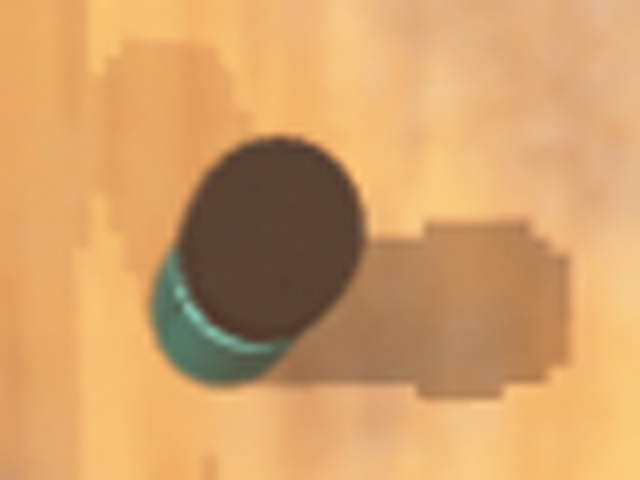

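```bash
python3 -m handwheel '[[-3.4,1.4,0,0],[-3.5,1.4,0,0],[-3.5,1.4,0,0],[-3.5,1.4,0,0],[0,0,0,0],[0,0,-4,0],[0,0,-4.5,0],[0,0,-4,0],[0,0,-2,0],[0,0,-0.5,0],[0,0,0,0],[0,0,0,0]]' 0.35
python3 - <<'E'
from h import *
import pickle
f=grab("scene"); save(f,"s12.png",(200,130,400,280),4)
E
```

```text
t: 18.6
eef_pos: [0.4697, 0.188, 0.1938]
ee_rot: [3.141, 0.001, 3.104]
force: [0.7, 0.5, 0.4]
width: 0.0568
```

View pics/s12.png

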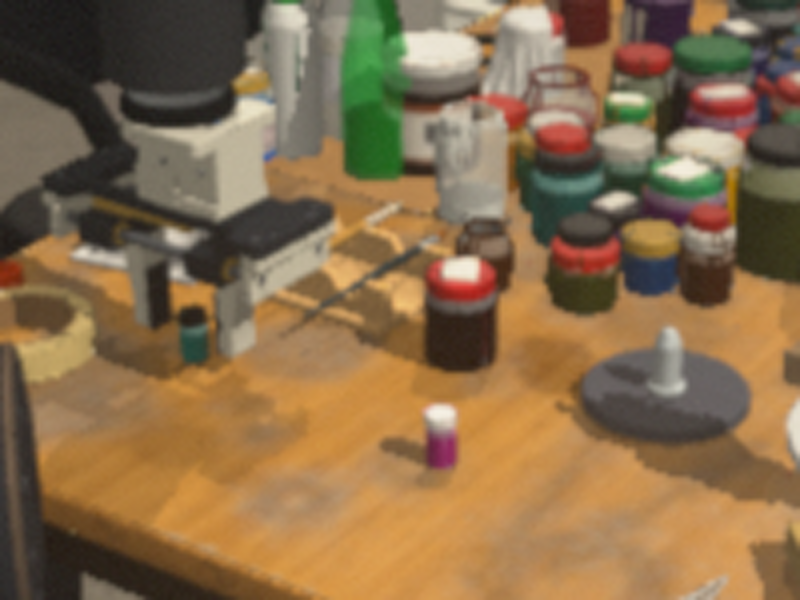

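```bash
python3 -m handwheel '[[0,0,0,0],[0,0,0,0],[0,0,0,0],[0,0,0,0],[0,0,0,0],[0,0,0,0],[0,0,0,0],[0,0,3,0],[0,0,4,0],[0,0,4,0],[1.9,3.1,0,0],[1.9,3.1,0,0],[1.9,3.1,0,0],[1.95,3.1,0,0],[1.95,3.1,0,0],[0,0,0,0],[0,0,0,0]]' 1 15
python3 - <<'E'
from h import *
import pickle
f=grab("scene"); save(f,"s13.png",(200,130,400,280),4)
f=grab("wrist"); save(f,"w13.png")
E
```

```text
t: 20.35
eef_pos: [0.5651, 0.3432, 0.3019]
ee_rot: [-3.14, -0.001, 3.104]
force: [-0.3, -0.6, -0.6]
width: 0.0189
```

View pics/s13.png

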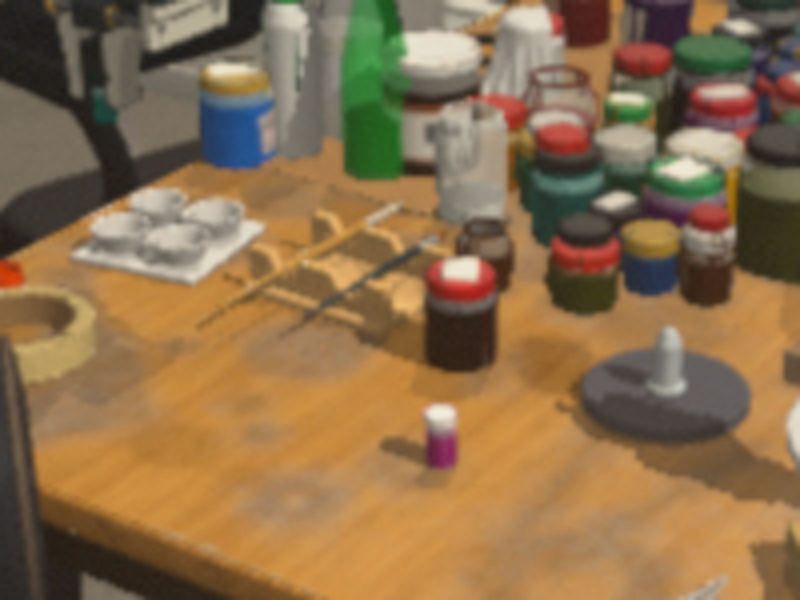

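View pics/w13.png

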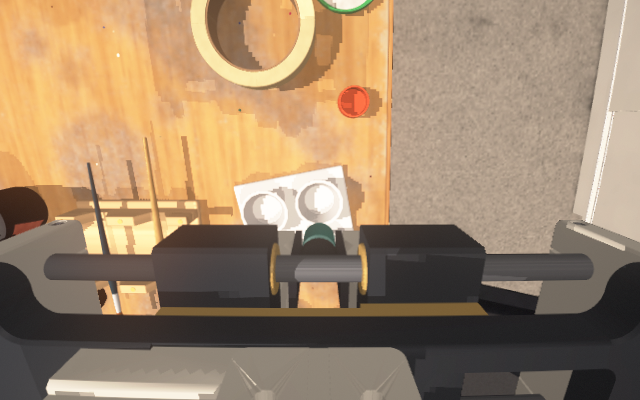

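```bash
python3 - <<'E'
from h import *
f=grab("wrist"); save(f,"w13c.png",(220,150,380,250),5)
for c in [(566,343.5),(574,293)]: print((proj(f,[c[0]/1e3,c[1]/1e3,.023])-[220,150])*5, pz(f,320,202,.023))
for a in range(0,360,45): print(np.round((proj(f,[.566+.0195*np.cos(np.radians(a)),.3435+.0195*np.sin(np.radians(a)),.023])-[220,150])*5))
E
```

```text
[496.13806539 258.89030517] [0.5662393  0.34420509 0.023     ]
[227.29237107 309.99448102] [0.5662393  0.34420509 0.023     ]
[500. 359.]
[572. 327.]
[602. 255.]
[569. 183.]
[492. 155.]
[418. 189.]
[391. 263.]
[425. 333.]
```

View pics/w13c.png

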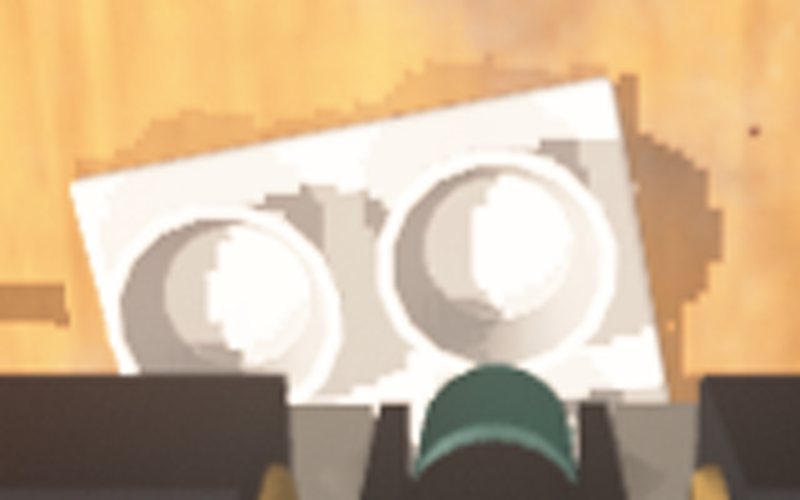

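```bash
python3 -m handwheel '[[0.1,0,-4,0],[0,0,-3,0],[0,0,-2,0],[0,0,-0.85,0],[0,0,0,0],[0,0,0,0],[0,0,0,0]]'
python3 -m handwheel '[[0,0,0,0],[0,0,0,0],[0,0,0,0],[0,0,0,0],[0,0,1,0],[0,0,3,0],[0,0,5,0],[0,0,5,0],[0,0,0,0],[0,0,0,0]]' 0.62
python3 - <<'E'
from h import *
import pickle
f=grab("scene"); save(f,"s14.png",(200,130,400,280),4)
f=grab("wrist"); save(f,"w14.png")
E
```

```text
t: 21.2
eef_pos: [0.5665, 0.3431, 0.2063]
ee_rot: [3.14, 0.002, 3.104]
force: [-0.1, 0.1, 0.4]
width: 0.0192
t: 22.2
eef_pos: [0.5662, 0.3428, 0.3475]
ee_rot: [3.138, 0.003, 3.103]
force: [-0.3, -0.1, -0.9]
width: 0.0334
```

View pics/s14.png

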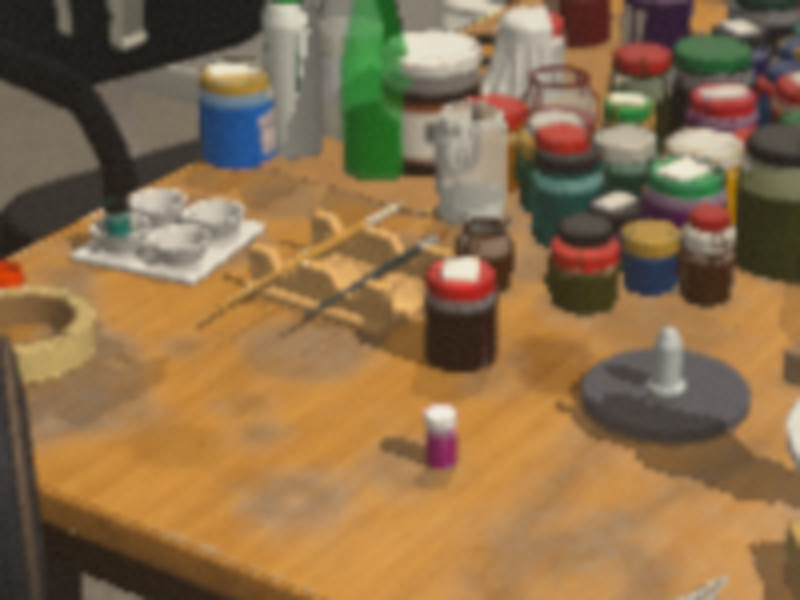

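View pics/w14.png

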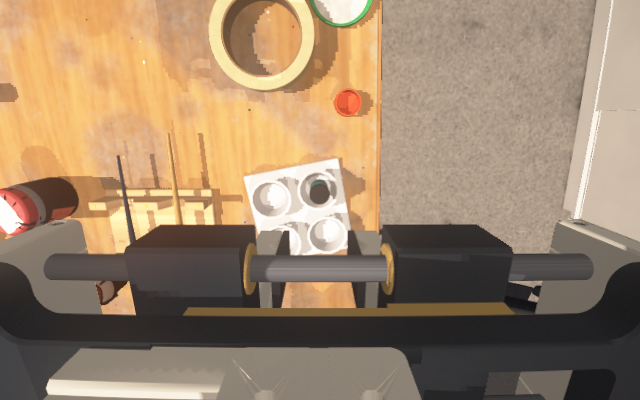

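```bash
python3 -m handwheel '[[-1.33,-4.09,0,0],[-1.33,-4.09,0,0],[-1.33,-4.09,0,0],[-1.33,-4.09,0,0],[-1.33,-4.09,0,0],[-1.33,-4.09,0,0],[-1.33,-4.09,0,0],[-1.33,-4.09,0,0],[-1.33,-4.09,0,0],[0,0,0,0],[0,0,-4,0],[0,0,-3,0],[0,0,0,0],[0,0,0,0]]' 0.35
python3 - <<'E'
from h import *
import pickle
f=grab("scene"); save(f,"s15.png",(200,130,400,280),4)
f=grab("wrist"); save(f,"w15.png")
E
```

```text
t: 23.7
eef_pos: [0.4466, -0.0252, 0.2745]
ee_rot: [-3.14, -0.002, 3.104]
force: [0.3, -0.5, 0.2]
width: 0.057
```

View pics/s15.png

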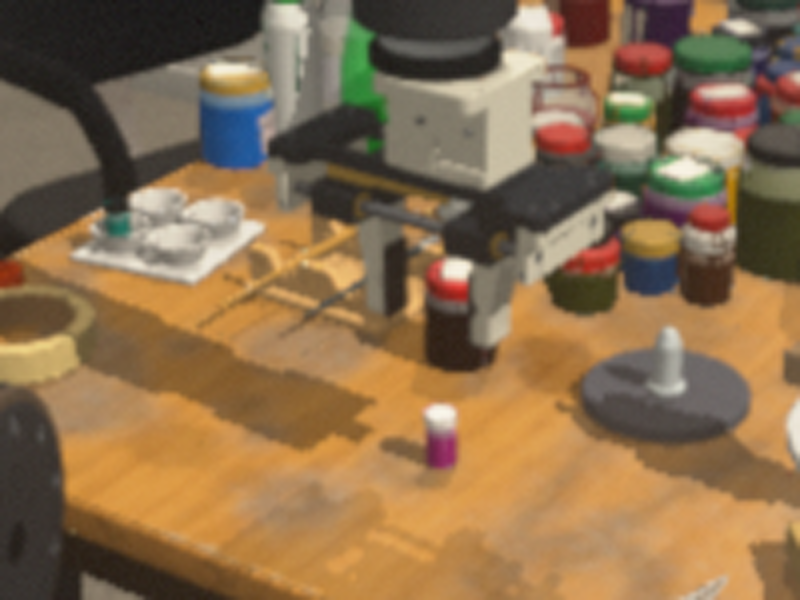

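View pics/w15.png

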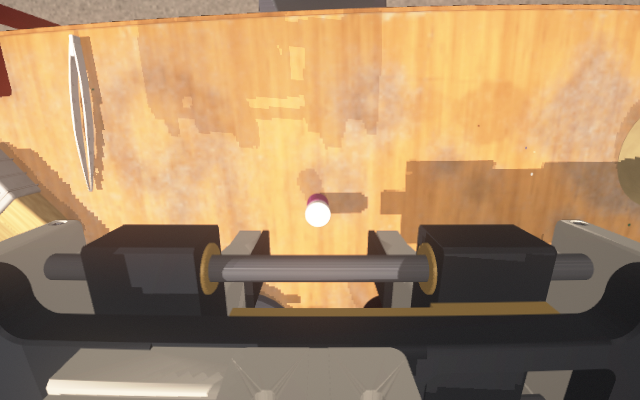

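```bash
python3 - <<'E'
from h import *
f=grab("wrist"); print(pz(f,318,214,.036),pd(f,318,214)); print(proj(f,[.4466,-.0252,.036]))
E
```

```text
[ 0.4479658  -0.02453113  0.036     ] [ 0.44789137 -0.02452855  0.03623046]
[317.08994088 212.38325943]
```

```bash
python3 -m handwheel '[[0.1,0.05,-4,0],[0,0,-3,0],[0,0,-1,0],[0,0,0,0],[0,0,0,0]]'
python3 -m handwheel '[[0,0,0,0],[0,0,0,0],[0,0,0,0],[0,0,0,0],[0,0,0,0],[0,0,0,0],[0,0,0,0],[0,0,3,0],[0,0,4,0],[0,0,4,0],[0,0,0,0],[0,0,0,0]]' 1 15
```

```text
t: 24.35
eef_pos: [0.4482, -0.0246, 0.1959]
ee_rot: [3.141, 0.001, 3.104]
force: [-0.6, 0.7, 0.5]
width: 0.057
t: 25.55
eef_pos: [0.4475, -0.0248, 0.3055]
ee_rot: [3.14, 0.002, 3.103]
force: [-1.0, -0.4, -0.4]
width: 0.0187
```

```bash
python3 -m handwheel '[[1.15,2.89,0,0.146],[1.15,2.89,0,0.146],[1.15,2.89,0,0.146],[1.15,2.89,0,0.146],[1.15,2.89,0,0.146],[1.15,2.89,0,0.146],[1.15,2.89,0,0.146],[1.15,2.89,0,0.146],[1.15,2.89,0,0.146],[1.15,2.89,0,0.146],[1.15,2.89,0,0.146],[0,0,0,0],[0,0,0,0],[0,0,0,0]]'
python3 - <<'E'
from h import *
f=grab("scene"); save(f,"s16.png",(200,80,400,230),4)
f=grab("wrist"); save(f,"w16.png")
E
```

```text
t: 26.95
eef_pos: [0.5735, 0.2923, 0.3033]
ee_rot: [3.14, -0.002, -1.576]
force: [0.2, -0.7, -0.7]
width: 0.0186
```

View pics/s16.png

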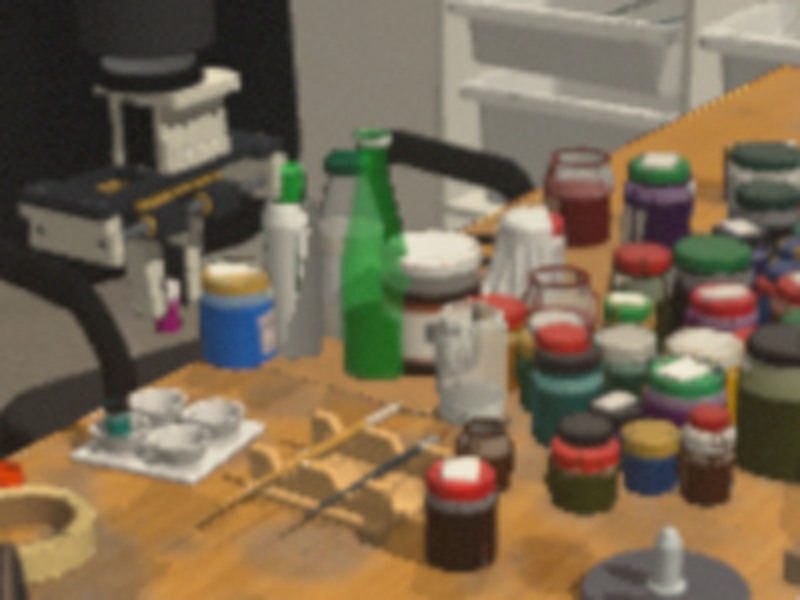

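View pics/w16.png

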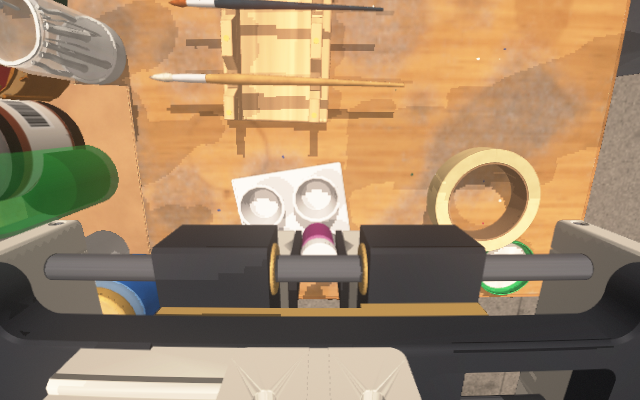

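```bash
python3 - <<'E'
from h import *
f=grab("wrist")
for u,v in [(115,295),(125,300),(135,285),(150,285),(115,180),(115,150),(110,245)]: print(u,v,np.round(pd(f,u,v),3))
E
```

```text
115 295 [0.745 0.363 0.071]
125 300 [0.74  0.37  0.068]
135 285 [0.74  0.365 0.052]
150 285 [0.736 0.374 0.037]
115 180 [0.77  0.276 0.009]
115 150 [0.77  0.248 0.003]
110 245 [0.778 0.338 0.023]
```

```bash
python3 -m handwheel '[[0.05,0.05,-4,0],[0,0,-3,0],[0,0,-2,0],[0,0,-0.95,0],[0,0,0,0],[0,0,0,0],[0,0,0,0]]'
python3 -m handwheel '[[0,0,0,0],[0,0,0,0],[0,0,0,0],[0,0,0,0],[0,0,1,0],[0,0,3,0],[0,0,5,0],[0,0,5,0],[0,0,0,0],[0,0,0,0]]' 0.62
python3 - <<'E'
from h import *
import pickle
f=grab("scene"); save(f,"s17.png",(200,130,400,280),4)
f=grab("wrist"); save(f,"w17.png"); pickle.dump(f,open("w17.pkl","wb"))
E
```

```text
t: 27.8
eef_pos: [0.5748, 0.2938, 0.2066]
ee_rot: [-3.14, 0.001, -1.574]
force: [0.2, -0.4, 0.1]
width: 0.0191
t: 28.8
eef_pos: [0.5745, 0.2936, 0.3479]
ee_rot: [-3.139, 0.003, -1.574]
force: [-0.1, 0.7, -0.6]
width: 0.0333
```

View pics/s17.png

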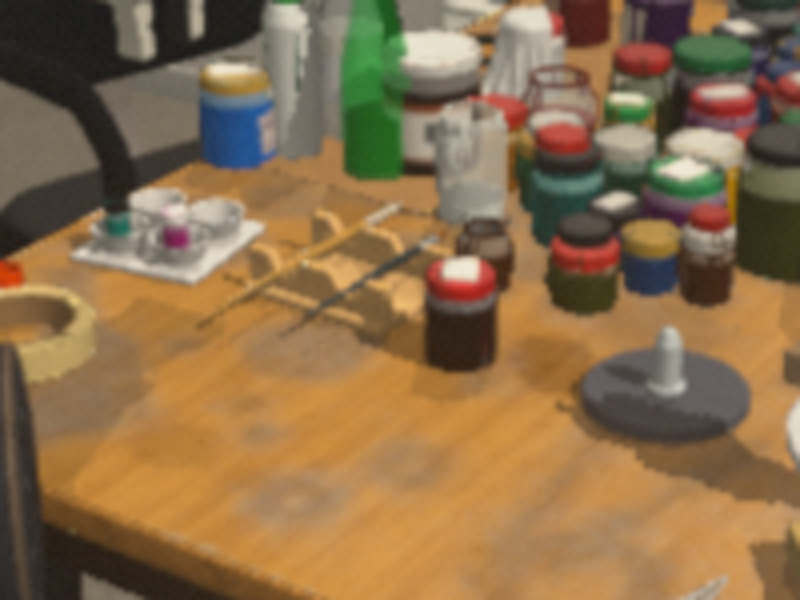

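View pics/w17.png

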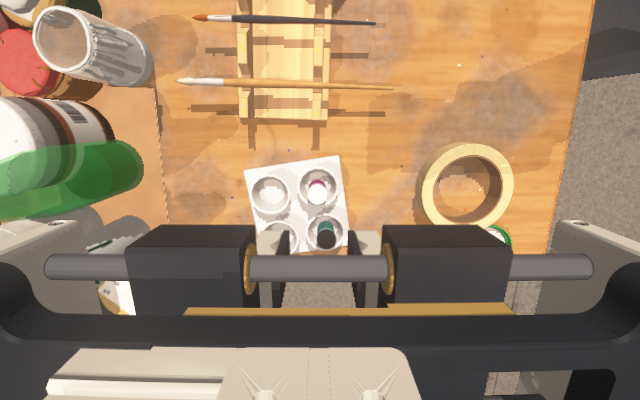

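```bash
python3 - <<'E'
from h import *
import pickle
f=pickle.load(open("w17.pkl","rb"))
save(f,"w17c.png",(400,130,530,250),5)
for z in (.024,):
  for a in range(0,360,30):
    p=proj(f,[.414+.05*np.cos(np.radians(a)),.2946+.05*np.sin(np.radians(a)),z]); print(a,np.round((p-[400,130])*5))
print(pd(f,440,160),pd(f,500,250))
E
```

```text
0 [106. 297.]
30 [126. 409.]
60 [200. 487.]
90 [308. 515.]
120 [422. 486.]
150 [516. 407.]
180 [565. 297.]
210 [554. 181.]
240 [482.  93.]
270 [368.  60.]
300 [245.  92.]
330 [149. 180.]
[0.44752863 0.26310491 0.02499503] [0.5265735  0.25581148 0.25790773]
```

View pics/w17c.png

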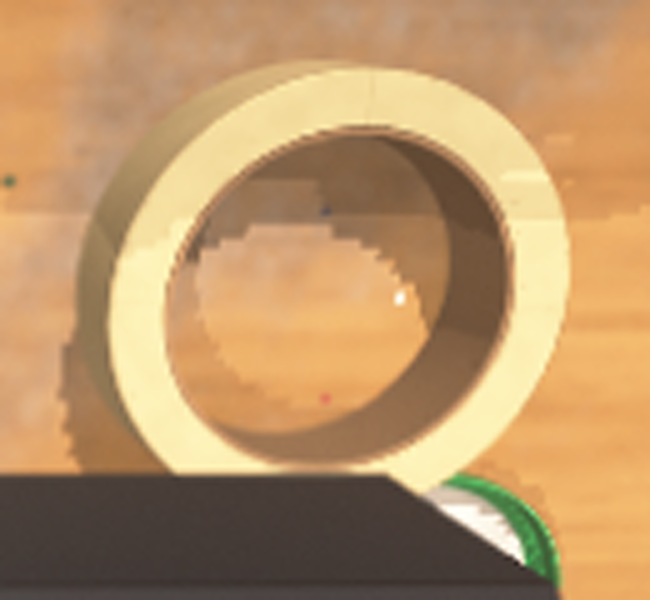

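```bash
python3 -m handwheel '[[-3.9,-0.35,0,0.1],[-4,-0.4,0,0.1],[-4,-0.4,0,0.1],[-4,-0.4,0,0.1],[-4,-0.35,0,0.116],[0,0,0,0],[0,0,-4,0],[0,0,-4,0],[0,0,-3,0],[0,0,0,0],[0,0,0,0],[0,0,0,0]]'
python3 - <<'E'
from h import *
f=grab("scene"); save(f,"s18.png")
f=grab("wrist"); save(f,"w18.png")
E
```

```text
t: 30.1
eef_pos: [0.376, 0.2752, 0.2364]
ee_rot: [-3.14, 0.0, -1.058]
force: [0.6, 0.3, -0.9]
width: 0.033
```

View pics/s18.png

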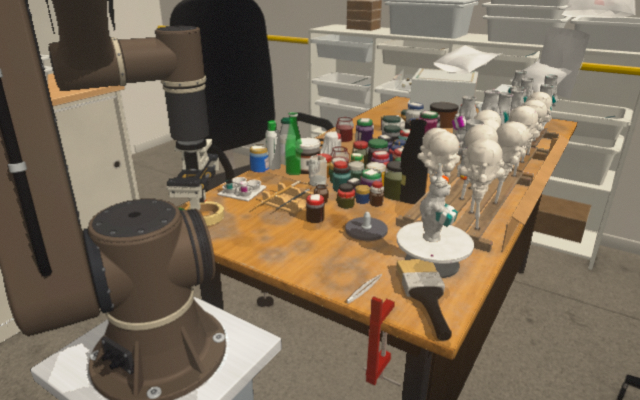

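View pics/w18.png

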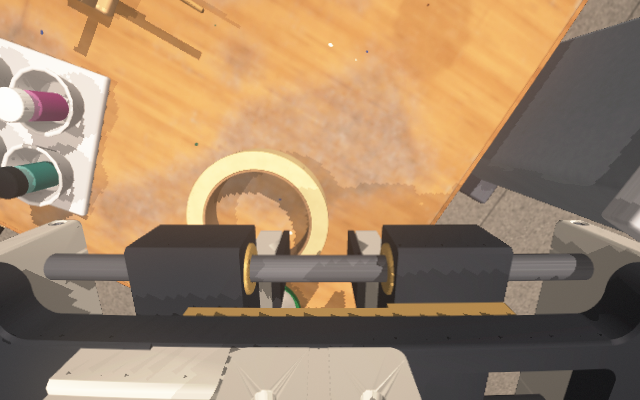

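```bash
python3 -m handwheel '[[0,0,-2,0],[0,0,-1.5,0],[0,0,-1,0],[0,0,-0.6,0],[0,0,0,0],[0,0,0,0],[0,0,0,0]]'
python3 - <<'E'
from h import *
f=grab("wrist"); save(f,"w19.png")
E
```

```text
t: 30.9
eef_pos: [0.3756, 0.2748, 0.1848]
ee_rot: [-3.141, 0.0, -1.058]
force: [0.8, 0.6, -0.2]
width: 0.033
```

View pics/w19.png

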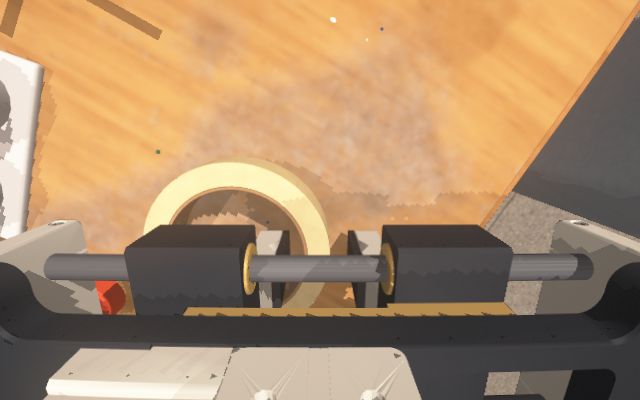

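Wall is between the fingers (cols 300–330). Grip firmly.

```bash
python3 -m handwheel '[[0,0,0,0],[0,0,0,0],[0,0,0,0],[0,0,0,0],[0,0,0,0],[0,0,0,0],[0,0,3,0],[0,0,4,0],[0,0,4,0],[0,0,0,0],[0,0,0,0]]' 1 45
python3 - <<'E'
from h import *
import pickle
f=grab("wrist"); save(f,"w20.png"); pickle.dump(f,open("w20.pkl","wb"))
f=grab("scene"); save(f,"s20.png",(150,120,350,270),4)
E
```

```text
t: 32.05
eef_pos: [0.3753, 0.2744, 0.2948]
ee_rot: [-3.14, 0.001, -1.058]
force: [0.7, 0.8, -2.1]
width: 0.0147
```

View pics/w20.png

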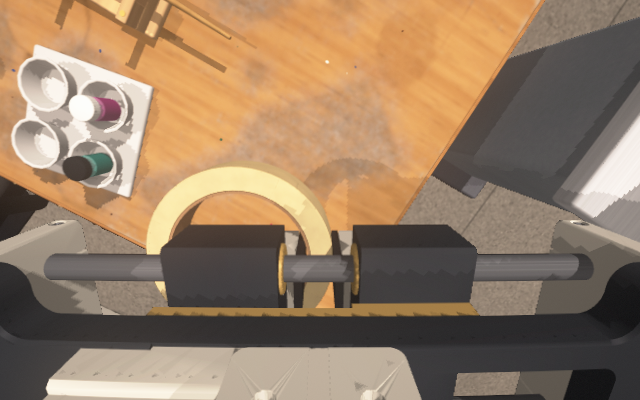

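View pics/s20.png

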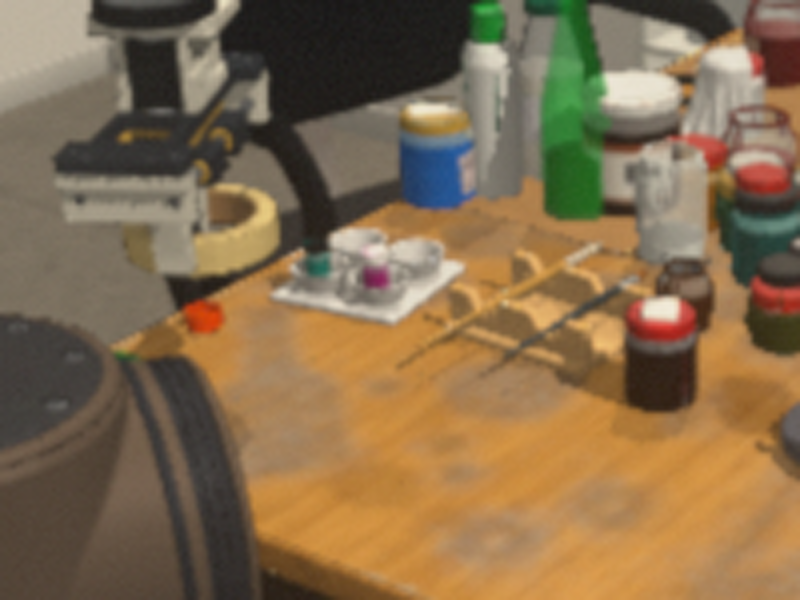

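```bash
python3 -m handwheel '[[0.8,-1.9,0,-0.026],[1.65,-3.8,0,-0.051],[1.65,-3.8,0,-0.051],[1.65,-3.8,0,-0.051],[1.65,-3.8,0,-0.051],[1.65,-3.8,0,-0.051],[1.65,-3.8,0,-0.051],[1.65,-3.8,0,-0.051],[1.65,-3.8,0,-0.051],[1.65,-3.8,0,-0.051],[0.8,-1.9,0,-0.027],[0,0,0,0],[0,0,0,0],[0,0,0,0],[0,0,-2,0],[0,0,0,0],[0,0,0,0]]'
python3 - <<'E'
from h import *
import pickle
f=grab("wrist"); save(f,"w21.png"); pickle.dump(f,open("w21.pkl","wb"))
f=grab("scene"); save(f,"s21.png",(250,100,490,280),3.3)
E
```

```text
t: 33.85
eef_pos: [0.5397, -0.1048, 0.2741]
ee_rot: [3.14, -0.0, -1.568]
force: [-0.2, 0.4, 0.3]
width: 0.0144
```

View pics/w21.png

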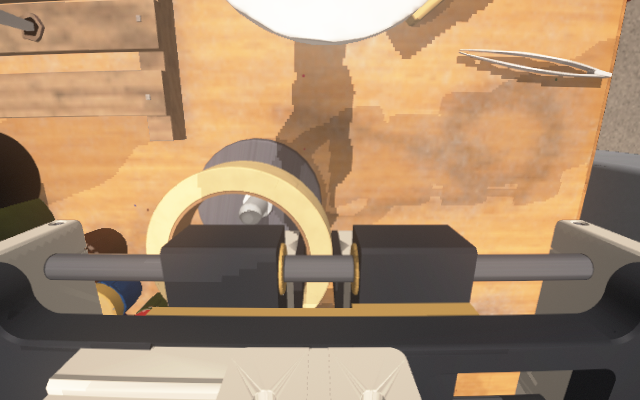

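View pics/s21.png

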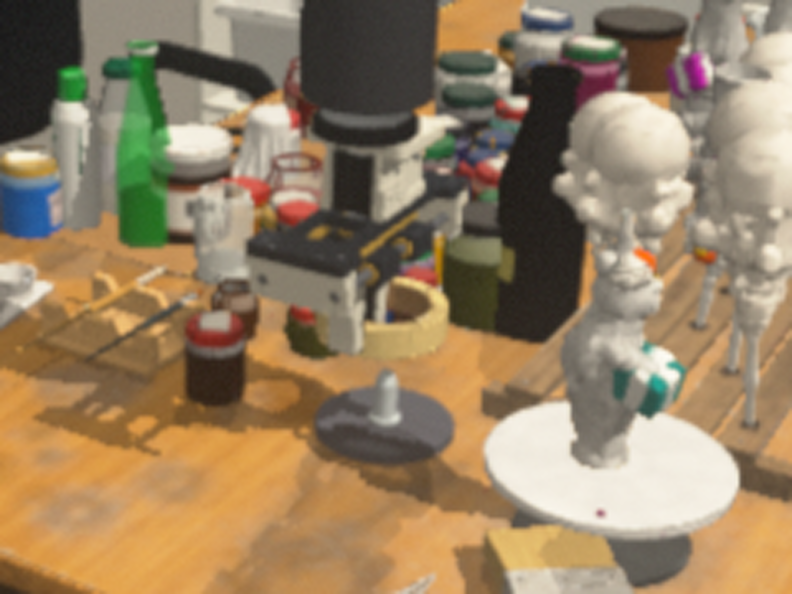

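```bash
python3 - <<'E'
from h import *
import pickle
f=pickle.load(open("w21.pkl","rb"))
z=.114
for n,u,v in [('left',146,245),('right',333,245),('top',240,162)]: print(n,np.round(pz(f,u,v,z),4))
print(np.round(pd(f,155,240),4),np.round(pd(f,240,175),4),np.round(pd(f,318,220),4))
print('post',pz(f,250,208,.052),pd(f,252,207))
for a in range(0,360,45): print(a,np.round(proj(f,[.583+.05*np.cos(np.radians(a)),-.105+.05*np.sin(np.radians(a)),z])))
E
```

```text
left [ 0.6298 -0.1116  0.114 ]
right [ 0.5314 -0.1121  0.114 ]
top [ 0.577  -0.1553  0.114 ]
[ 0.6247 -0.1144  0.1137] [ 0.5776 -0.1489  0.1136] [ 0.5393 -0.1265  0.1157]
post [ 0.5884519  -0.11344899  0.052     ] [ 0.5885978  -0.1121157   0.04497009]
0 [142. 256.]
45 [178. 314.]
90 [242. 336.]
135 [303. 315.]
180 [330. 258.]
225 [301. 192.]
270 [228. 163.]
315 [160. 192.]
```

```bash
python3 -m handwheel '[[0,-0.1,-2,0],[0,0,-2,0],[0,0,-2,0],[0,0,-1,0],[0,0,-0.5,0],[0,0,0,0],[0,0,0,0]]'
python3 - <<'E'
from h import *
f=grab("wrist"); save(f,"w22.png")
f=grab("scene"); save(f,"s22.png",(300,160,450,270),5)
E
```

```text
t: 34.65
eef_pos: [0.5404, -0.1064, 0.2]
ee_rot: [-3.14, 0.0, -1.569]
force: [-0.3, -0.1, -1.3]
width: 0.0139
```

View pics/w22.png

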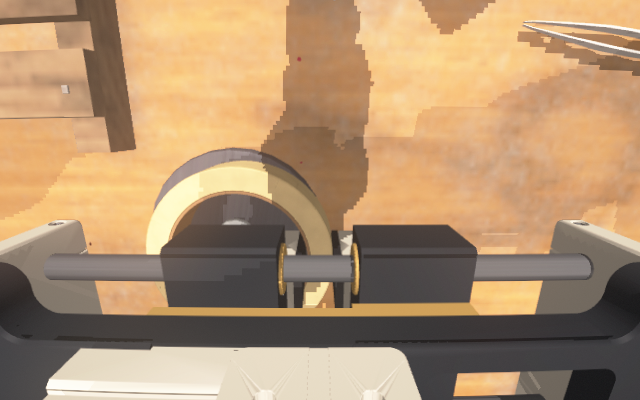

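View pics/s22.png

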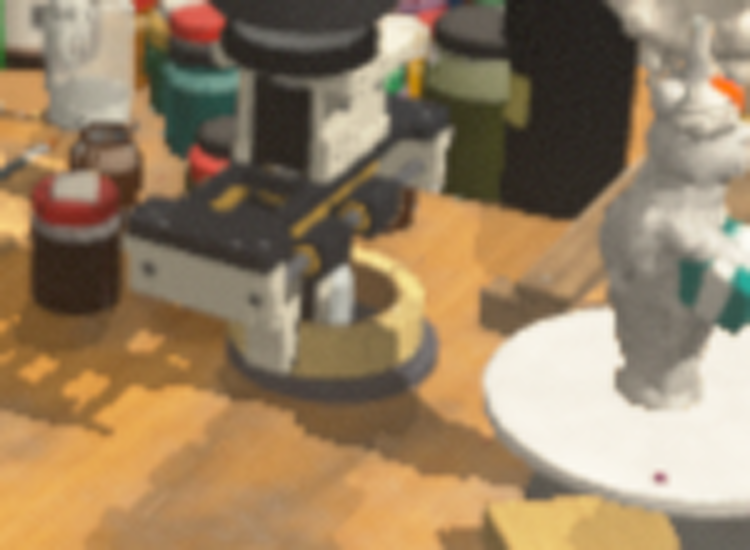

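```bash
python3 -m handwheel '[[0,0,-0.3,0],[0,0,-0.15,0],[0,0,0,0],[0,0,0,0]]'
```

```text
t: 35.15
eef_pos: [0.5399, -0.1065, 0.1947]
ee_rot: [3.142, -0.0, -1.57]
force: [0.0, 0.7, -1.3]
width: 0.0141
```

```bash
python3 -m handwheel '[[0,0,0,0],[0,0,0,0],[0,0,0,0],[0,0,0,0],[0,0,0,0],[0,0,0.5,0],[0,0,2,0],[0,0,4,0],[0,0,5,0],[0,0,5,0],[0,0,0,0],[0,0,0,0]]' 0.73 20
python3 - <<'E'
from h import *
f=grab("wrist"); save(f,"w23.png")
f=grab("scene"); save(f,"s23.png",(300,160,450,270),5)
E
```

```text
t: 36.35
eef_pos: [0.54, -0.1064, 0.3618]
ee_rot: [-3.138, 0.001, -1.57]
force: [-0.0, 0.4, -1.0]
width: 0.0239
```

View pics/w23.png

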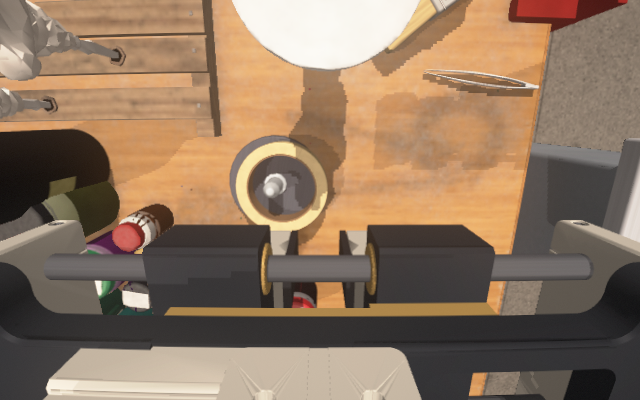

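View pics/s23.png

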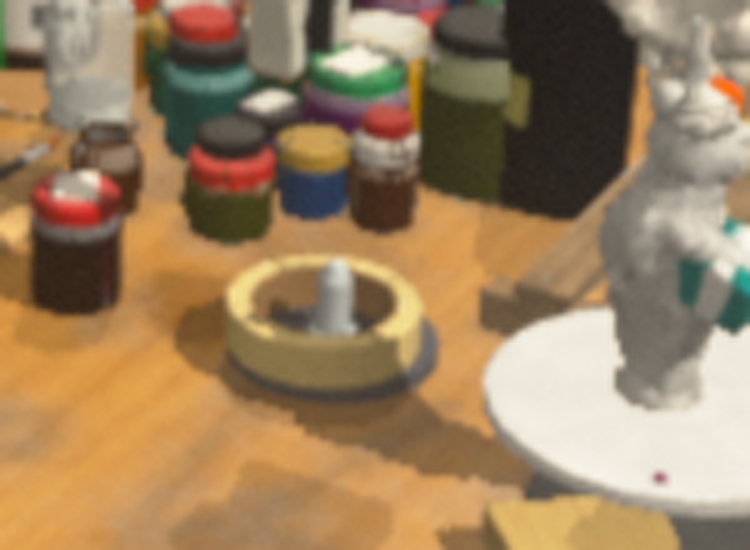

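```bash
python3 - <<'E'
from h import *
f=grab("wrist")
for u,v in [(240,175),(281,140),(281,226),(322,190)]: print('tape',np.round(pd(f,u,v),4))
for u,v in [(234,185),(328,185),(280,141)]: print('edge',np.round(pz(f,u,v,.034),4))
E
python3 -m handwheel '[[0.6,4.2,0,0],[0.6,4.2,0,0],[0.6,4.2,0,0],[0.6,4.2,0,0],[0.6,4.2,0,0],[0.6,4.2,0,0],[0.6,4.2,0,0],[0.6,4.2,0,0],[0,0,0,0],[0,0,0,0],[0,0,0,0]]'
python3 - <<'E'
from h import *
import pickle
f=grab("wrist"); save(f,"w24.png");pickle.dump(f,open("w24.pkl","wb"))
E
```

```text
tape [ 0.6212 -0.1208  0.0355]
tape [ 0.5798 -0.1556  0.0111]
tape [ 0.5798 -0.0635  0.0348]
tape [ 0.5345 -0.1044  0.0344]
edge [ 0.6288 -0.1097  0.034 ]
edge [ 0.5282 -0.1098  0.034 ]
edge [ 0.578 -0.156  0.034]
t: 37.6
eef_pos: [0.5877, 0.229, 0.3585]
ee_rot: [3.14, -0.001, -1.57]
force: [0.7, -0.5, 0.5]
width: 0.0234
```

View pics/w24.png

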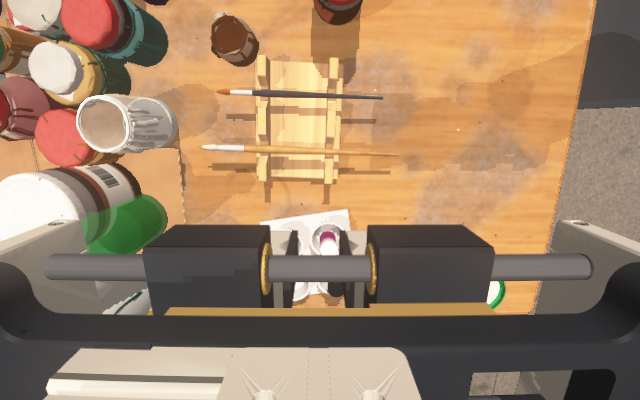

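```bash
python3 - <<'E'
from h import *
import pickle
f=pickle.load(open("w24.pkl","rb"))
save(f,"w24c.png",(190,40,410,200),3.6)
def mx(u,v):
    return max((pd(f,u,vv) for vv in range(v-5,v+6)),key=lambda p:p[2])
for u,v in [(245,93),(285,96),(310,97),(340,97),(365,98)]: print('short',np.round(mx(u,v),4))
for u,v in [(220,148),(280,150),(310,152),(350,154),(385,155)]: print('long',np.round(mx(u,v),4))
E
```

```text
short [0.6609 0.1323 0.0267]
short [0.6203 0.1305 0.0271]
short [0.595  0.1324 0.0271]
short [0.5646 0.1342 0.0261]
short [0.539  0.135  0.0256]
long [0.6902 0.1874 0.0285]
long [0.6266 0.1873 0.0301]
long [0.5953 0.1894 0.0295]
long [0.5874 0.1591 0.3393]
long [0.5156 0.1926 0.0272]
```

View pics/w24c.png

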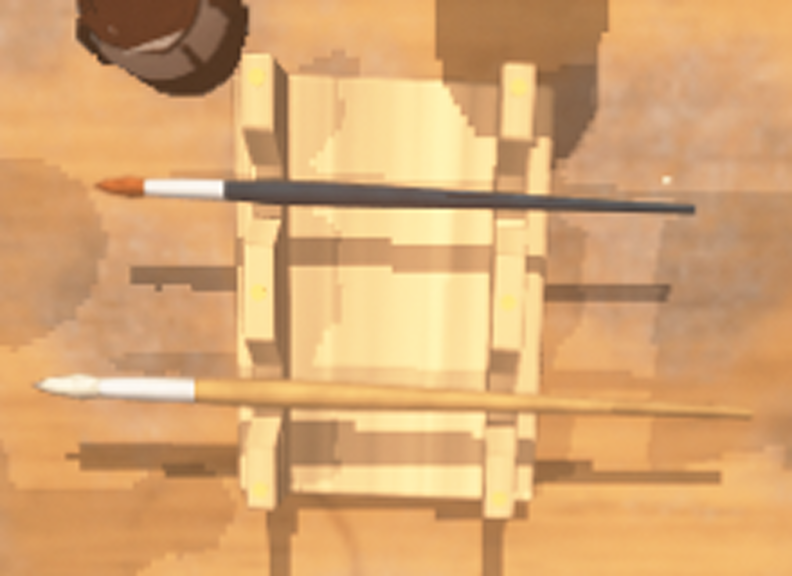

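```bash
python3 - <<'E'
from h import *
print(arm.get_state()['qd'].max()); print(arm.job_done())
E
```

```text
0.0018184901349806233
the job is handed in; nothing more can be done
None
```

I put everything in its place and handed the job in after about 38 s of the 118 s allowed. `job_done()` reports no verdict, so these results rest on my own last checks.

- **Brushes:** both lie across both rails, one in each notch pair, with the long brush in the +y pair. They are level to about 3 mm along their length, and their tops read 26–30 mm above the bench, as they should with the undersides on the 20 mm notch floor. They look aligned with the rest to within a few hundredths of a radian.
- **Vials:** both stood upright in separate front cups of the stand in the pictures. I judged this by eye and took no measurement.
- **Tape:** it lies flat on the spindle base with the post through it. Three points on its top read 34–35 mm, as expected; a fourth missed the roll and hit the base. Its centre is about 10 mm from the post.
- **Paint jar and ornament:** neither had visibly moved in the scene pictures. I did not re-measure them at the end.

The arm was clear of everything and at rest when I handed in. No wrist force reading went above about 5 N. Nothing I checked failed. My first position for the rest was about 1.5 mm off, and I corrected it before placing the brushes.

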